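Restock the slide-staining station

TASK

Set up the slide-staining station: stand the stain jar, the dropper bottle and the small oil bottle each in the bottle holder whose well matches its size, and put the slide box and the cover-glass box side by side into the steel tray, both lying flat on its floor. Keep the three bottles upright all the time and leave the swab pot standing where it is.

Things in the scene. Friction and masses are not known exactly. Their poses are not given: they have to be found in the camera images.
- stain_jar: staining jar, a clear round jar with blue contents and a black screw lid, 53 mm diameter, 99 mm high (straight-sided, lid closed and fixed), 0.13 kg, standing. Origin at the centre of its underside, z up
- dropper_bottle: white round dropper bottle with a blue pointed nozzle cap, body 37 mm diameter and straight up to about 55 mm, 107 mm high in all, 45 g, standing. Origin at the centre of its underside, z up
- oil_bottle: small brown round bottle with a black cap, body 26 mm diameter and 53 mm high, 62 mm high with its 15 mm wide cap, 30 g, standing. Origin at the centre of its underside, z up
- slide_box: closed white carton of microscope slides, 36 mm (its x) by 88 mm (its y), 59 mm high (z), 0.19 kg, standing as it shall stand in the tray. Origin at the centre of its underside
- cover_box: closed small flat white carton of cover glasses, 36 mm (its x) by 52 mm (its y), 23 mm high (z), 40 g, lying as it shall lie in the tray. Origin at the centre of its underside
- holder_large: white plastic block, 84 x 84 x 30 mm, fixed to the trolley, with a round well of 63 mm diameter in the middle of its top (24 mm deep, its flat dark floor 6 mm above the trolley top, its mouth flared by 4 mm all round). It is the holder for the stain jar. Origin at the centre of its underside, on the well's axis; z up
- holder_medium: white plastic block, 84 x 84 x 30 mm, fixed to the trolley, with a round well of 47 mm diameter in the middle of its top (24 mm deep, its flat dark floor 6 mm above the trolley top, its mouth flared by 4 mm all round). It is the holder for the dropper bottle. Origin at the centre of its underside, on the well's axis; z up
- holder_small: white plastic block, 84 x 84 x 30 mm, fixed to the trolley, with a round well of 36 mm diameter in the middle of its top (24 mm deep, its flat dark floor 6 mm above the trolley top, its mouth flared by 4 mm all round). It is the holder for the oil bottle. Origin at the centre of its underside, on the well's axis; z up
- slide_tray: open low steel tray, fixed to the trolley, 22 mm high; its flat floor is 83 mm (its x) by 112 mm (its y) inside and lies 3 mm above the trolley top; the 3 mm walls lean outward, so that the mouth is 93 by 122 mm inside, with a 5 mm wide rim bead. Both boxes fit together only side by side, each with its long side along the tray's y and moved to its own half (their centres about 21 mm either side of the middle in x). Origin at the centre of its underside, z up
- swab_pot: clear pot with white cotton swabs, 62 mm diameter, 93 mm high with the swabs, loose; a bystander to be left alone. Origin at the centre of its underside, z up
There are look-alikes about, which are no part of the job. Leave any green look-alike of the dropper_bottle alone. Leave any green look-alike of the stain_jar alone.

How it is judged (in metres and radians):
At the end, for the whole second after the job is handed in: Each bottle is in its matching well, within 10 mm of its axis, its underside under 10 mm above the trolley top, upright within 7 degrees; both boxes are inside the tray, flat on its floor (within 4 mm, tilt under 4.5 degrees), neither on the other or on the rim; all at rest (horizontal distance between stain_jar and holder_large below 0.01 m and z of stain_jar in the frame of holder_large below 0.01 m and angle between each of stain_jar, dropper_bottle, oil_bottle's own z axis and vertical below 0.12 rad and linear speed of each of stain_jar, dropper_bottle, oil_bottle, slide_box, cover_box below 0.02 m/s and horizontal distance between dropper_bottle and holder_medium below 0.01 m and z of dropper_bottle in the frame of holder_medium below 0.01 m and horizontal distance between oil_bottle and holder_small below 0.01 m and z of oil_bottle in the frame of holder_small below 0.01 m and z of each of slide_box, cover_box in the frame of slide_tray below 0.007 m and angle between each of slide_box, cover_box's own z axis and vertical below 0.08 rad and x of slide_box in the frame of slide_tray between -0.042 and 0.042 m and y of slide_box in the frame of slide_tray between -0.056 and 0.056 m and x of cover_box in the frame of slide_tray between -0.042 and 0.042 m and y of cover_box in the frame of slide_tray between -0.056 and 0.056 m); the robot touches nothing.
It fails at once if a bottle is tipped over (more than 45 degrees) (angle between any of stain_jar, dropper_bottle, oil_bottle's own z axis and vertical above 0.785 rad).
It fails at once if the swab pot is shifted by more than 20 mm or tipped (distance of swab_pot from where it was at the start of the episode above 0.02 m or angle between swab_pot's own z axis and vertical above 0.3 rad).
It also fails if it takes over 128 s, if anything falls off the work surface, if the arm or the gripper's body presses on something with over 40 N, if the wrist force passes 120 N, or if a joint passes its speed limit or range.

ROBOT

A 6-joint arm with a two-finger parallel gripper is mounted at the origin on a cart in front of the work surface, level with it; the furniture and walls round the work are solid. World frame = base frame: x ahead of the robot, y to its left, z up, the work surface at z = 0. Lengths are in m, angles in degrees, forces in N, time in s.
With the tool pointing down it reaches from about 0.35 to 0.875 m from the base axis. Payload 4.2 kg.
Tool frame: the origin (TCP) lies at the very end of the fingers, on their centre line; the grasp point (between the pads) lies 19 mm behind it; z points along the fingers, x is the direction in which the jaws open and shut, and the axes are right-handed (so a half turn about z gives the same grasp; the last joint's range is limited). The gripper opens to 87 mm and grips with 3 to 60 N. Pads are 19 mm wide; open, the fingers measure 117 mm over their backs; the gripper's body (75 mm by 190 mm) begins 51 mm behind the grasp point.
Start: joints at [85.462, 22.042, 0.453, 0, -68.411, -14.817], TCP at [0.207, 0.59, 0.223] pointing down, gripper open.
Joint ranges: [-179.83, 179.83], [-69.29, 118.12], [-61.27, 80.66], [-181.25, 117.63], [-171.15, -9.14], [-177.46, 177.46]. Speed limits (degrees/s): [159.86, 159.86, 180, 180, 180, 180].

INTERFACE

Orientations are given as a 3x3 rotation matrix whose columns are the frame's x, y, z axes.
In Python, from station import r gives the robot as it stands.
- The arm moves only by the shell command python3 -m jog 'ROWS' [OPENING]. ROWS is JSON, a list of rows, each a list of 2 entries, a list of its own where there are three numbers: the shift along the tool's x, y, z in m, then the turn, a rotation vector about the tool's x, y, z in units of 5 degrees (1.0 is 5 degrees). A call has exactly 10 rows; each row is the pose to reach, as a shift and turn from the pose commanded when the call began, along the tool's axes at that moment; what a row does not reach only later rows make up. A row lasts 1/12 s, in which the tool goes at most 41.7 mm and 7.16 degrees, less where a joint would pass 70% of its speed; a pose out of reach is approached as far as the arm can. A call with a gripper value outside its range is refused whole. OPENING is the finger opening in m, from 0 to 0.087, set as the call begins (- or left out, the last holds). The fingers move at their own pace and stop on an object; the grip force is fixed at half the most. Time passes only in rows, so rows that repeat a pose let the fingers close, or fill a call up. It gives the time, the measured TCP pose, the force and the opening at its end, in the units of the state.
- r.sense(): the state, without advancing time (a new reading comes with each control period).
- r.capture(name): name is "side" or "top"; returns (picture, depth): 480x640x3 uint8, blue, green, red; 480x640 float32, m along the optical axis (not along the pixel's ray), 0 where there is no reading.
- r.calibration(name): a dict with "fx", "fy", "cx", "cy" (pixels), "k1" (the pictures are not rectified: a ray, as slopes to the right and down, at radius r is drawn at 1 + k1 r^2 times it, then the intrinsics apply), "R" (3x3) and "t" (3): a world point X has camera coordinates R X + t. Camera axes: x right, y down, z forward; pixel columns grow to the right and rows downward; lengths in m; the calibration is good to about 2 mm. A picture is of the moment at which its call begins. calibration takes no time and is no camera call.
- r.finish_job(): hands the job in, once; it reports no verdict.
Trained networks look in the newest picture that a camera, given by its name, has taken for a name from the list of things; names that differ only in an ending like _2 or _b are one class to them, and where a whole thing is asked for, a point or a joint stands for the part that bears it (a point fixed in the world has none). Each returns a list of dicts, best first, with "confidence" (0 to 1); they miss things now and then, are a little off and sometimes report something else, mostly with a low value. They report only what shows in the picture. A call takes as long as a camera call. They do not tell look-alikes from the thing itself.
- r.cut_out(query, camera): "region" (480x640 bool, what is visible of it) and "uv" ([column, row] in pixels, amid what is visible of it).
The state is a dict: "time_s": time; "joints": joint angles; "joint_velocities": joint speeds; "effort": joint torques, N m; "tcp_pos": TCP position; "ee_rot": TCP orientation; "wrist_force": force on the tool from outside, world axes, zero at the start; "moment": the same for the moment, N m; "gripper_width": opening from 0.0 (shut) to 1.0 (fully open).
Only numpy, scipy, OpenCV 4.12 (cv2) and the standard library are available. Lean on these libraries where they do the work, as an engineer would, in place of code of your own. Each camera call takes 0.05 s, during which the arm holds its last target.

## Working session

There is one attempt and no reset: what is moved stays moved. The work goes in short steps, Python scripts to look and compute and a shell command to move; the robot and the scene stay as the last step left them, time stands still between calls to the robot, and variables do not carry over. Pictures are saved under pics/ and viewed, and the job is handed in when it is done.

```bash
ls; mkdir -p pics
python3 - <<'E'
from station import r
import cv2,numpy as np
s=r.sense(); print({k:np.round(v,3).tolist() for k,v in s.items()})
for n in("side","top"):
    im,d=r.capture(n); cv2.imwrite(f"pics/{n}0.png",im); c=r.calibration(n); print(n,{k:np.round(v,4).tolist() for k,v in c.items()})
E
```

```text
pics
{'time_s': 0.0, 'joints': [85.463, 22.092, 0.379, -0.03, -68.41, -14.817], 'joint_velocities': [0.05, 0.104, -0.005, 0.019, -0.089, -0.077], 'effort': [0.001, -39.067, 18.74, 4.22, 0.011, -0.0], 'tcp_pos': [0.207, 0.589, 0.221], 'ee_rot': [[-0.332, -0.943, -0.001], [-0.943, 0.332, -0.002], [0.002, -0.0, -1.0]], 'wrist_force': [0.278, -1.02, 0.171], 'moment': [-0.006, 0.054, 0.039], 'gripper_width': 0.998}
side {'fx': 569.0566, 'fy': 569.0566, 'cx': 329.0125, 'cy': 234.5694, 'k1': -0.1066, 'R': [[0.9772, -0.2118, -0.0136], [-0.1229, -0.5124, -0.8499], [0.173, 0.8322, -0.5268]], 't': [-0.5158, 0.0824, 1.1537]}
top {'fx': 467.4614, 'fy': 467.4614, 'cx': 311.9753, 'cy': 242.5413, 'k1': -0.1233, 'R': [[-0.0277, -0.9996, -0.0015], [-0.995, 0.0277, -0.0957], [0.0957, -0.0012, -0.9954]], 't': [-0.0137, 0.5247, 0.8769]}
```

View pics/side0.png

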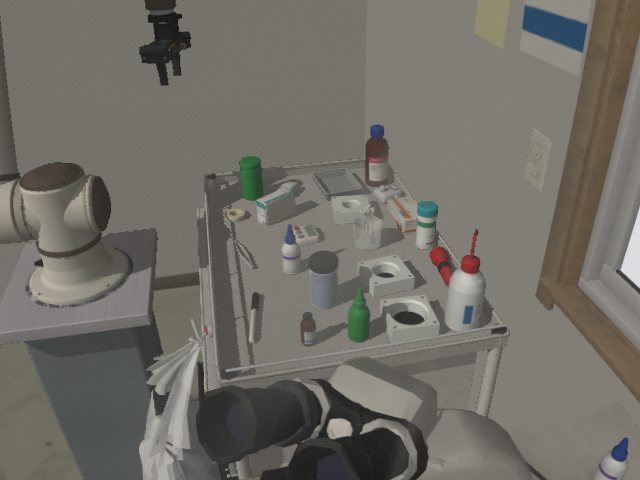

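View pics/top0.png

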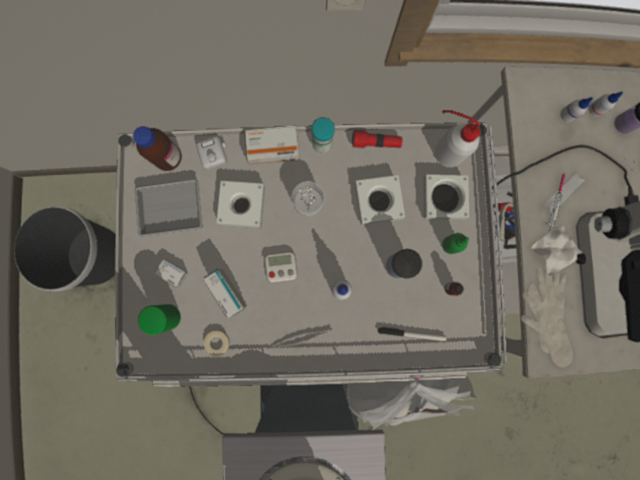

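The side picture shows the jar at (322,280), the dropper bottle at (291,250) and the oil bottle at (308,330). It also shows the green look-alikes at (251,178) and (359,316), and the holders at (350,208), (386,275) and (409,318). In the top picture the tray is at (168,206) and the slide box near (223,294); the cover box should be at (172,273).

```bash
cat > h.py <<'E'
from station import r
import numpy as np,cv2
def world(cam,d,mask):
    c=r.calibration(cam); v,u=np.nonzero(mask&(d>0)); z=d[v,u].astype(float)
    K=np.array([[c['fx'],0,c['cx']],[0,c['fy'],c['cy']],[0,0,1.]])
    p=cv2.undistortPoints(np.stack([u,v],1).astype(float).reshape(-1,1,2),K,np.array([c['k1'],0,0,0,0.])).reshape(-1,2)
    P=np.c_[p*z[:,None],z]; return (P-np.array(c['t']))@np.array(c['R'])
def proj(cam,X):
    c=r.calibration(cam); K=np.array([[c['fx'],0,c['cx']],[0,c['fy'],c['cy']],[0,0,1.]])
    return cv2.projectPoints(np.atleast_2d(X).astype(float),cv2.Rodrigues(np.array(c['R']))[0],np.array(c['t'],float),K,np.array([c['k1'],0,0,0,0.]))[0].reshape(-1,2)
E
python3 - <<'E'
from h import *
names="stain_jar dropper_bottle oil_bottle slide_box cover_box holder_large holder_medium holder_small slide_tray swab_pot".split()
for cam in("top","side"):
    im,d=r.capture(cam); np.save(f"d_{cam}.npy",d)
    ov=im.copy()
    for n in names:
        for i,o in enumerate(r.cut_out(n,cam)[:3]):
            m=o['region']; P=world(cam,d,m); 
            if len(P)<5: continue
            np.save(f"m_{cam}_{n}_{i}.npy",m)
            zt=np.percentile(P[:,2],97); T=P[P[:,2]>zt-.006]
            print(cam,n,i,round(o['confidence'],2),np.round(o['uv']),m.sum(),'med',np.median(P,0).round(3),'ztop',zt.round(3),'topc',((T.min(0)+T.max(0))/2).round(4),'ext',np.ptp(T,axis=0).round(3))
            ov[m]=ov[m]//2+np.array([0,0,128],np.uint8) if i==0 else ov[m]//2+np.array([128,0,0],np.uint8)
    cv2.imwrite(f"pics/ov_{cam}.png",ov)
print(r.sense()['time_s'])
E
```

```text
top stain_jar 0 0.75 [159. 317.] 1044 med [0.389 0.25  0.099] ztop 0.102 topc [0.3866 0.26   0.1002] ext [0.05  0.053 0.008]
top stain_jar 1 0.64 [406. 264.] 889 med [ 0.475 -0.19   0.099] ztop 0.102 topc [ 0.4752 -0.1958  0.1009] ext [0.052 0.051 0.009]
top dropper_bottle 0 0.78 [454. 240.] 409 med [ 0.512 -0.295  0.061] ztop 0.103 topc [ 0.5148 -0.3017  0.1036] ext [0.009 0.008 0.011]
top dropper_bottle 1 0.54 [342. 285.] 278 med [ 0.434 -0.078  0.065] ztop 0.107 topc [ 0.4335 -0.0793  0.1054] ext [0.007 0.009 0.008]
top slide_box 0 0.79 [225. 292.] 1053 med [0.432 0.137 0.059] ztop 0.062 topc [0.4327 0.1392 0.0596] ext [0.084 0.071 0.008]
top cover_box 0 0.94 [172. 274.] 558 med [0.472 0.249 0.023] ztop 0.026 topc [0.4735 0.2513 0.0247] ext [0.053 0.058 0.009]
top holder_large 0 0.78 [448. 197.] 1983 med [ 0.61  -0.298  0.027] ztop 0.033 topc [ 0.6082 -0.2961  0.0318] ext [0.086 0.088 0.009]
top holder_large 1 0.67 [310. 201.] 850 med [ 0.611 -0.023  0.008] ztop 0.091 topc [ 0.6053 -0.0197  0.0899] ext [0.032 0.029 0.009]
top holder_medium 0 0.86 [378. 199.] 2016 med [ 0.606 -0.16
[... 1833 characters left out ...]
6063 -0.2989  0.0293] ext [0.087 0.09  0.008]
side holder_medium 0 0.76 [386. 275.] 1705 med [ 0.603 -0.175  0.027] ztop 0.032 topc [ 0.6033 -0.1662  0.03  ] ext [0.092 0.093 0.008]
side holder_medium 1 0.31 [340. 183.] 1040 med [0.607 0.268 0.009] ztop 0.024 topc [0.6018 0.2521 0.0229] ext [0.106 0.143 0.009]
side holder_small 0 0.25 [288. 184.] 108 med [0.483 0.253 0.022] ztop 0.025 topc [0.4754 0.2534 0.0227] ext [0.046 0.04  0.006]
side slide_tray 0 0.74 [338. 181.] 1091 med [0.606 0.266 0.009] ztop 0.024 topc [0.6025 0.2347 0.0253] ext [0.107 0.177 0.014]
side swab_pot 0 0.88 [364. 226.] 999 med [ 0.605 -0.036  0.039] ztop 0.088 topc [ 0.6035 -0.0248  0.0873] ext [0.03  0.029 0.009]
1.2
```

Run:
```python
import cv2
a=cv2.imread('pics/top0.png')[110:390,110:510]; cv2.imwrite('pics/topz.png',cv2.resize(a,None,fx=2,fy=2,interpolation=3))
```

```text
(no output)
```

View pics/ov_top.png

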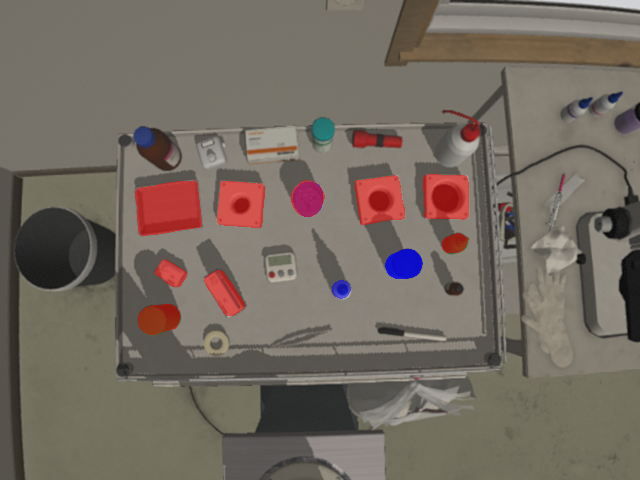

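View pics/topz.png

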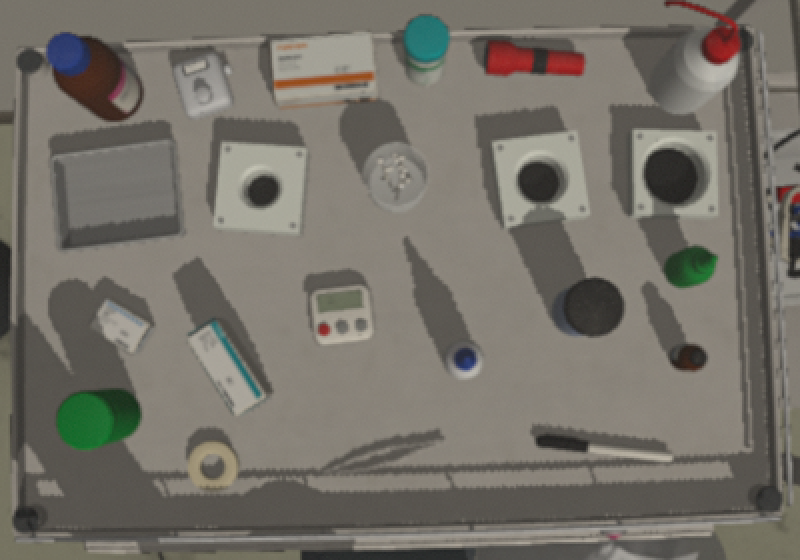

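The jar meant is at top (406,264): clear with blue contents and a black lid. The one at (159,317) is green. The dropper meant is at (342,289): white with a blue cap. The one at (454,240) is all green. The enlarged crop confirms both. Next I'll refine the poses and map the obstacle heights.

Run:
```python
from h import *
d={c:np.load(f"d_{c}.npy") for c in("top","side")}
def rect(cam,n,zlo,zhi):
    P=world(cam,d[cam],np.load(f"m_{cam}_{n}_0.npy")); T=P[(P[:,2]>zlo)&(P[:,2]<zhi)]
    (c,s,a)=cv2.minAreaRect((T[:,:2]*1000).astype(np.float32)); 
    if s[0]>s[1]: L=a
    else: L=a+90
    print(cam,n,'c',np.round(c,1),'size',np.round(s,1),'long-axis ang',round((L+90)%180-90,1),'z',T[:,2].mean().round(4),len(T))
for cam in d:
    rect(cam,'slide_box',.053,.07); rect(cam,'cover_box',.017,.03)
    rect(cam,'slide_tray',.017,.03)
    for h in('large','medium','small'):
        try: rect(cam,'holder_'+h,.025,.036)
        except Exception as e: pass
# wells/floors from top: pixels with z<.015 inside holder mask
for h in('large','medium','small'):
    P=world('top',d['top'],np.load(f"m_top_holder_{h}_0.npy")); T=P[(P[:,2]<.018)]; print(h,'well',T[:,:2].mean(0).round(4),np.ptp(T[:,:2],axis=0).round(3),len(T))
P=world('top',d['top'],np.load("m_top_slide_tray_0.npy")); T=P[P[:,2]<.008]; c,s,a=cv2.minAreaRect((T[:,:2]*1000).astype(np.float32)); print('tray floor',c,s,a,T[:,2].mean())
# circle fits of tops
def circ(cam,n,i,zlo,zhi,R):
    from scipy.optimize import least_squares
    P=world(cam,d[cam],np.load(f"m_{cam}_{n}_{i}.npy")); T=P[(P[:,2]>zlo)&(P[:,2]<zhi),:2]
    c,rr=cv2.minEnclosingCircle((T*1000).astype(np.float32)); print(cam,n,'mean',T.mean(0).round(4),'enc',np.round(c,1),round(rr,1),len(T))
circ('top','stain_jar',1,.094,.106,0);circ('side','stain_jar',0,.094,.106,0)
circ('top','dropper_bottle',1,.085,.12,0);circ('side','dropper_bottle',1,.085,.12,0)
circ('side','oil_bottle',0,.055,.07,0)
circ('top','swab_pot',0,.03,.12,0)
# oil in top
m=np.zeros((480,640),bool);m[275:305,435:475]=1
P=world('top',d['top'],m);T=P[P[:,2]>.055];print('oil top',T.mean(0).round(4),np.ptp(T,axis=0).round(3),len(T))
# side body axis fits (surface points body, radius known)
from scipy.optimize import least_squares
for n,i,R,zl,zh in(('stain_jar',0,.0265,.02,.08),('dropper_bottle',1,.0185,.01,.05),('oil_bottle',0,.013,.01,.048)):
    P=world('side',d['side'],np.load(f"m_side_{n}_{i}.npy"));T=P[(P[:,2]>zl)&(P[:,2]<zh),:2]
    q=least_squares(lambda c:np.hypot(*(T-c).T)-R,T.mean(0)+[0.003,.02],loss='soft_l1',f_scale=.002);print('fit',n,q.x.round(4),np.abs(q.fun).mean().round(4),len(T))
# height map
m=np.ones((480,640),bool);
P=np.vstack([world(c,d[c],m) for c in d]);P=P[(P[:,2]>.03)&(P[:,2]<.4)&(P[:,0]>.3)&(P[:,0]<.85)&(abs(P[:,1])<.5)]
H=np.zeros((22,40),int)
for x,y,z in P: H[int((x-.3)/.025),int((.5-y)/.025)]=max(H[int((x-.3)/.025),int((.5-y)/.025)],int(z*1000))
print('cols y .5->-.5');
for k in range(21,-1,-1): print(round(.3+.025*k,3),' '.join('%3d'%v if v else '  .' for v in H[k]))
```

```text
top slide_box c [429.9 140. ] size [87.1 36.5] long-axis ang 31.9 z 0.059 870
top cover_box c [472.6 251.9] size [55.2 36.6] long-axis ang 57.7 z 0.023 485
top slide_tray c [602.  254.9] size [100.  128.9] long-axis ang -83.9 z 0.0232 526
top holder_large c [ 608.5 -295.6] size [87.2 84.2] long-axis ang 87.8 z 0.0306 1072
top holder_medium c [ 606.1 -162.6] size [85.3 85.4] long-axis ang -83.8 z 0.0309 1434
top holder_small c [604.5 109.8] size [85.6 84.9] long-axis ang 84.1 z 0.0309 1631
side slide_box c [432.2 134.5] size [90.  36.6] long-axis ang 31.3 z 0.0581 322
side cover_box c [476.1 255.2] size [54.9 38.7] long-axis ang 62.3 z 0.0223 105
side slide_tray c [601.6 253. ] size [ 98.9 139.3] long-axis ang -84.5 z 0.0214 305
side holder_large c [ 606.4 -298.6] size [88.9 85.4] long-axis ang 87.9 z 0.0291 933
side holder_medium c [ 603.2 -165.1] size [85.5 89.4] long-axis ang -84.3 z 0.0296 935
side holder_small c [470.9 253.9] size [23.  12.6] long-axis ang 81.4 z 0.0255 4
large well [ 0.6097 -0.2958] [0.095 0.09 ] 817
medium well [ 0.6051 -0.1615] [0.098 0.099] 501
small well [0.
[... 3696 characters left out ...]
  .  64  65   .   .  52   .   .   .   .
0.375   .   .   .   .   .  30   .   . 103 104 103   .   .   .  61  62  41   .   .   .   .   .   .   .   .   .   .   .   .   .   .   .   .   .   .  53   .   .   .   .
0.35   .   .   .   .   .  31  31   . 101 102 102   .   .   .   .   .   .   .   .   .   .   .   .   .   .   .   .   .   .   .   .   .   .   .   .  51   .   .   .   .
0.325   .   .   .   .   .  32  30   .   .   .   .   .   .   .   .   .   .   .   .   .   .   .   .   .   .   .   .   .   .   .   .   .   .   .   .  53   .   .   .   .
0.3   .   .   .   .   .  32  30   .   .   .   .   .   .   .   .   .   .   .   .   .   .   .   .   .   .   .   .   .   .   .   .   .   .   .  31  53   .   .   .   .
```

Run:
```python
import cv2
a=cv2.imread('pics/side0.png')[140:360,190:520]; cv2.imwrite('pics/sidez.png',cv2.resize(a,None,fx=2.4,fy=2.4,interpolation=3))
```

```text
(no output)
```

View pics/sidez.png

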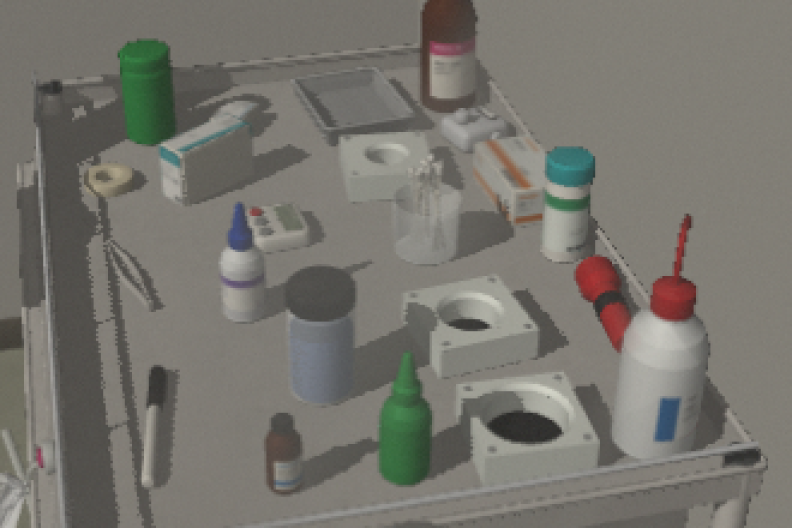

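The crop confirms both picks: clear/blue jar with a black lid at (320,335), and the white/blue dropper at (242,270). I'll take the jar first. Before that, a helper to turn targets into tool-frame shifts, and a check on the tall wash bottle beside the large holder.

```bash
cat >> h.py <<'E'
def delta(x,y,z,yaw=None):
    s=r.sense(); R=np.array(s['ee_rot']); p=np.array(s['tcp_pos'])
    sh=R.T@(np.array([x,y,z])-p)
    out=[sh.round(4).tolist()]
    Rt=None
    if yaw is not None:
        a=np.radians(yaw); cur=np.degrees(np.arctan2(R[1,0],R[0,0]))
        if abs((yaw-cur+180)%360-180)>90: a+=np.pi
        X=np.array([np.cos(a),np.sin(a),0]);Z=np.array([0,0,-1.]);Rt=np.c_[X,np.cross(Z,X),Z]
        out.append((np.degrees(cv2.Rodrigues(R.T@Rt)[0].ravel())/5).round(2).tolist())
    return out,'yaw',round(np.degrees(np.arctan2(R[1,0],R[0,0])),1),'t',s['time_s'],'F',np.round(s['wrist_force'],1).tolist()
E
python3 - <<'E'
from h import *
d={c:np.load(f"d_{c}.npy") for c in("top","side")}
m=np.ones((480,640),bool);P=np.vstack([world(c,d[c],m) for c in d]);P=P[(P[:,1]<-.2)&(P[:,1]>-.42)&(P[:,0]>.63)&(P[:,0]<.77)&(P[:,2]>.08)&(P[:,2]<.4)]
for z in(.08,.1,.12,.14,.16): 
    Q=P[(P[:,2]>z)&(P[:,2]<z+.02)]; dd=np.hypot(Q[:,0]-.6075,Q[:,1]+.297); i=dd.argmin(); print(z,len(Q),Q.min(0).round(3),Q.max(0).round(3),dd.min().round(3),Q[i].round(3))
print(delta(.4755,-.1985,.2205,-109.4))
E
```

```text
0.08 642 [ 0.67 -0.35  0.08] [ 0.731 -0.282  0.1  ] 0.065 [ 0.671 -0.309  0.09 ]
0.1 868 [ 0.674 -0.346  0.1  ] [ 0.729 -0.285  0.12 ] 0.068 [ 0.674 -0.313  0.101]
0.12 372 [ 0.686 -0.334  0.12 ] [ 0.718 -0.298  0.14 ] 0.081 [ 0.686 -0.318  0.138]
0.14 238 [ 0.688 -0.329  0.14 ] [ 0.736 -0.26   0.16 ] 0.083 [ 0.688 -0.316  0.14 ]
0.16 168 [ 0.699 -0.32   0.16 ] [ 0.733 -0.263  0.18 ] 0.094 [ 0.699 -0.314  0.165]
([[0.6547, -0.5145, 0.0021], [-0.0, -0.0, 0.01]], 'yaw', np.float64(-109.4), 't', 1.2, 'F', [-0.4, -0.4, -1.0])
```

```bash
python3 -m jog '[[[0.15,-0.12,0],[0,0,0]],[[0.33,-0.255,0],[0,0,0]],[[0.33,-0.255,0],[0,0,0]],[[0.33,-0.255,0],[0,0,0]],[[0.33,-0.255,0],[0,0,0]],[[0.33,-0.255,0],[0,0,0]],[[0.33,-0.255,0],[0,0,0]],[[0.33,-0.255,0],[0,0,0]],[[0.33,-0.255,0],[0,0,0]],[[0.33,-0.255,0],[0,0,0]]]' 0.087; python3 -c "
from h import *
print(delta(.4755,-.1985,.2205,-109.4))"
```

```text
time_s: 2.03
tcp_pos: [0.3383, 0.1923, 0.223]
ee_rot: [[-0.33, -0.944, 0.001], [-0.944, 0.33, 0.001], [-0.001, -0.001, -1.0]]
wrist_force: [1.1, -0.2, 0.9]
gripper_width: 0.999
([[0.3235, -0.2586, 0.0022], [-0.01, 0.02, 0.02]], 'yaw', np.float64(-109.3), 't', 2.0333, 'F', [1.1, -0.2, 0.9])
```

```bash
python3 -m jog '[[[0.323,-0.259,0],[0,0,0]],[[0.323,-0.259,0],[0,0,0]],[[0.323,-0.259,0],[0,0,0]],[[0.323,-0.259,0],[0,0,0]],[[0.323,-0.259,0],[0,0,0]],[[0.323,-0.259,0],[0,0,0]],[[0.323,-0.259,0],[0,0,0]],[[0.323,-0.259,0],[0,0,0]],[[0.323,-0.259,0],[0,0,0]],[[0.323,-0.259,0],[0,0,0]]]' ; python3 -c "
from h import *
print(delta(.4755,-.1985,.043,-109.4))
for c in('side','top'): cv2.imwrite(f'pics/{c}1.png',r.capture(c)[0])"
```

```text
time_s: 2.87
tcp_pos: [0.4759, -0.1989, 0.2228]
ee_rot: [[-0.332, -0.943, 0.001], [-0.943, 0.332, -0.0], [-0.0, -0.001, -1.0]]
wrist_force: [0.9, 0.0, 0.5]
gripper_width: 0.996
([[-0.0003, 0.0007, 0.1798], [-0.01, 0.0, 0.0]], 'yaw', np.float64(-109.4), 't', 2.8667, 'F', [0.9, 0.0, 0.5])
```

View pics/side1.png

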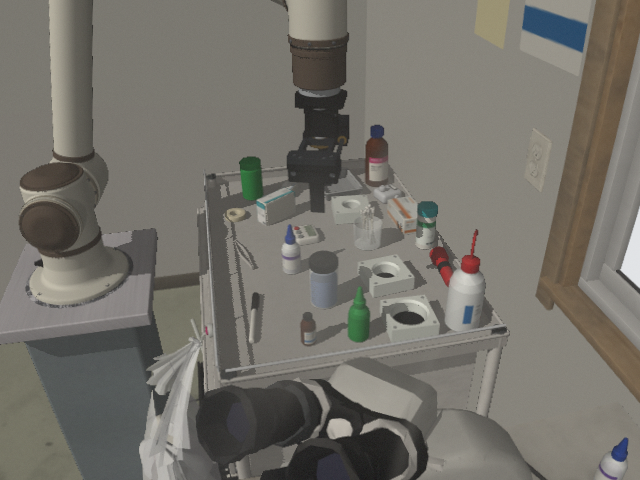

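View pics/top1.png

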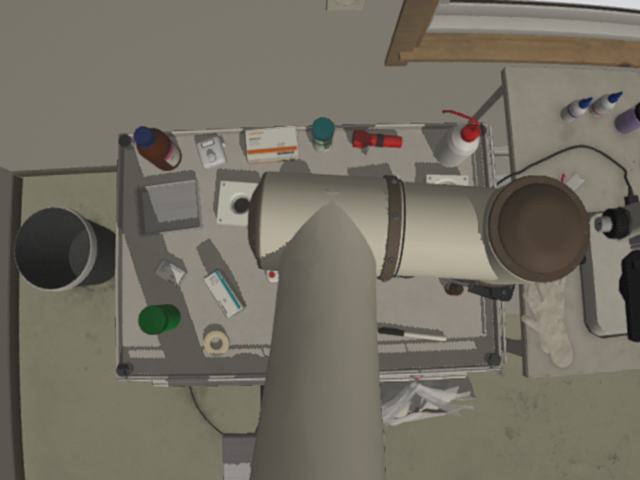

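The side picture shows the fingers at (317,205), above the jar at (322,265), with open space around. I'll descend.

```bash
python3 -m jog '[[[0,0.001,0.03],[0,0,0]],[[0,0.001,0.06],[0,0,0]],[[0,0.001,0.085],[0,0,0]],[[0,0.001,0.11],[0,0,0]],[[0,0.001,0.13],[0,0,0]],[[0,0.001,0.15],[0,0,0]],[[0,0.001,0.165],[0,0,0]],[[0,0.001,0.175],[0,0,0]],[[0,0.001,0.18],[0,0,0]],[[0,0.001,0.18],[0,0,0]]]' && python3 -m jog '[[[0,0,0],[0,0,0]],[[0,0,0],[0,0,0]],[[0,0,0],[0,0,0]],[[0,0,0],[0,0,0]],[[0,0,0],[0,0,0]],[[0,0,0],[0,0,0]],[[0,0,0],[0,0,0]],[[0,0,0],[0,0,0]],[[0,0,0],[0,0,0]],[[0,0,0],[0,0,0]]]' 0.04
```

```text
time_s: 3.8
tcp_pos: [0.4742, -0.1957, 0.0419]
ee_rot: [[-0.331, -0.944, -0.002], [-0.944, 0.331, 0.0], [0.0, 0.002, -1.0]]
wrist_force: [0.1, 0.3, -0.6]
gripper_width: 0.997
time_s: 4.63
tcp_pos: [0.4747, -0.1962, 0.0428]
ee_rot: [[-0.331, -0.944, 0.0], [-0.944, 0.331, -0.0], [0.0, -0.0, -1.0]]
wrist_force: [-0.3, -1.1, 3.3]
gripper_width: 0.599
```

Gripped: the opening is 52 mm, which matches the 53 mm jar. Now I'll lift it.

```bash
python3 -m jog '[[[0,0,-0.005],[0,0,0]],[[0,0,-0.015],[0,0,0]],[[0,0,-0.03],[0,0,0]],[[0,0,-0.05],[0,0,0]],[[0,0,-0.07],[0,0,0]],[[0,0,-0.09],[0,0,0]],[[0,0,-0.105],[0,0,0]],[[0,0,-0.115],[0,0,0]],[[0,0,-0.12],[0,0,0]],[[0,0,-0.12],[0,0,0]]]'; python3 -c "
from h import *
print(delta(.6075,-.297,.165,-109.4))"
```

```text
time_s: 5.47
tcp_pos: [0.475, -0.196, 0.1636]
ee_rot: [[-0.331, -0.944, 0.002], [-0.944, 0.331, -0.0], [-0.001, -0.002, -1.0]]
wrist_force: [0.2, 0.6, -2.6]
gripper_width: 0.595
([[0.0513, -0.1585, -0.0011], [-0.02, 0.01, 0.01]], 'yaw', np.float64(-109.4), 't', 5.4667, 'F', [0.2, 0.6, -2.6])
```

```bash
python3 -m jog '[[[0.003,-0.008,0],[0,0,0]],[[0.009,-0.027,0],[0,0,0]],[[0.017,-0.052,0],[0,0,0]],[[0.026,-0.08,0],[0,0,0]],[[0.034,-0.105,0],[0,0,0]],[[0.041,-0.127,0],[0,0,0]],[[0.047,-0.145,0],[0,0,0]],[[0.05,-0.154,0],[0,0,0]],[[0.051,-0.158,0],[0,0,0]],[[0.051,-0.158,0],[0,0,0]]]'; python3 -c "
from h import *
print(delta(.6075,-.297,.048,-109.4))
for c in('side','top'): cv2.imwrite(f'pics/{c}2.png',r.capture(c)[0])"
```

```text
time_s: 6.3
tcp_pos: [0.6067, -0.2971, 0.1601]
ee_rot: [[-0.332, -0.943, -0.003], [-0.943, 0.332, 0.001], [0.0, 0.003, -1.0]]
wrist_force: [-0.2, -0.0, -1.9]
gripper_width: 0.597
([[-0.0003, -0.0011, 0.1121], [0.04, -0.0, -0.0]], 'yaw', np.float64(-109.4), 't', 6.3, 'F', [-0.2, -0.0, -1.9])
```

View pics/side2.png

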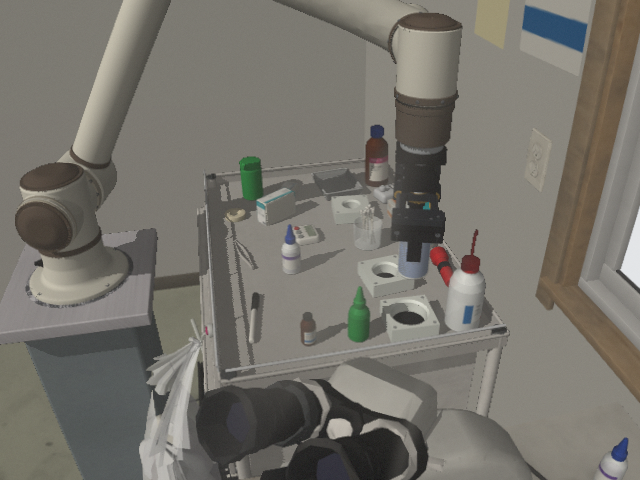

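Run:
```python
from h import *
from scipy.optimize import least_squares
im,d=r.capture('side')
for o in r.cut_out('stain_jar','side'):
    P=world('side',d,o['region']); print(o['confidence'],o['uv'])
    T=P[(P[:,2]>.12)&(P[:,2]<.16)&(P[:,0]>.55)&(P[:,1]<-.2)][:,:2]
    if len(T)<50: continue
    q=least_squares(lambda c:np.hypot(*(T-c).T)-.0265,T.mean(0)+[0.003,.02],loss='soft_l1',f_scale=.002);print(q.x.round(4),np.abs(q.fun).mean().round(4),len(T))
print(r.sense()['tcp_pos'])
```

```text
0.97 [250.8, 177.9]
0.83 [412.1, 261.7]
[ 0.6061 -0.2973] 0.0008 562
0.74 [384.9, 275.9]
[ 0.60609715 -0.29608954  0.16231359]
```

The held jar is within 2 mm of the well axis, so I'll lower it in.

```bash
python3 -m jog '[[[0.001,-0.001,0.01],[0,0,0]],[[0.001,-0.001,0.03],[0,0,0]],[[0.001,-0.001,0.05],[0,0,0]],[[0.001,-0.001,0.068],[0,0,0]],[[0.001,-0.001,0.082],[0,0,0]],[[0.001,-0.001,0.092],[0,0,0]],[[0.001,-0.001,0.1],[0,0,0]],[[0.001,-0.001,0.106],[0,0,0]],[[0.001,-0.001,0.111],[0,0,0]],[[0.001,-0.001,0.111],[0,0,0]]]'; python3 -c "
from h import *
print(delta(.6075,-.297,.0495,-109.4))"
```

```text
time_s: 7.33
tcp_pos: [0.607, -0.2977, 0.0508]
ee_rot: [[-0.332, -0.943, -0.001], [-0.943, 0.332, 0.0], [-0.0, 0.001, -1.0]]
wrist_force: [0.1, -0.5, -1.1]
gripper_width: 0.595
([[-0.0008, -0.0002, 0.0013], [0.01, 0.0, 0.01]], 'yaw', np.float64(-109.4), 't', 7.3333, 'F', [0.1, -0.5, -1.1])
```

```bash
python3 -m jog '[[[0,0,0.0015],[0,0,0]],[[0,0,0.0015],[0,0,0]],[[0,0,0.0015],[0,0,0]],[[0,0,0.0015],[0,0,0]],[[0,0,0.0015],[0,0,0]],[[0,0,0.0015],[0,0,0]],[[0,0,0.0015],[0,0,0]],[[0,0,0.0015],[0,0,0]],[[0,0,0.0015],[0,0,0]],[[0,0,0.0015],[0,0,0]]]' && python3 -m jog '[[[0,0,0],[0,0,0]],[[0,0,0],[0,0,0]],[[0,0,0],[0,0,0]],[[0,0,0],[0,0,0]],[[0,0,0],[0,0,0]],[[0,0,-0.005],[0,0,0]],[[0,0,-0.03],[0,0,0]],[[0,0,-0.06],[0,0,0]],[[0,0,-0.1],[0,0,0]],[[0,0,-0.14],[0,0,0]]]' 0.075;python3 -c "
from h import *
print(delta(.427,-.3015,.2,-90))
for c in('side','top'): cv2.imwrite(f'pics/{c}3.png',r.capture(c)[0])"
```

```text
time_s: 8.17
tcp_pos: [0.6074, -0.2979, 0.05]
ee_rot: [[-0.331, -0.943, -0.0], [-0.943, 0.331, 0.0], [-0.0, 0.0, -1.0]]
wrist_force: [-0.5, 0.2, -1.5]
gripper_width: 0.598
time_s: 9.0
tcp_pos: [0.6067, -0.2977, 0.1913]
ee_rot: [[-0.331, -0.944, -0.002], [-0.944, 0.331, 0.0], [0.0, 0.002, -1.0]]
wrist_force: [1.1, -0.3, 0.2]
gripper_width: 0.862
([[0.0631, 0.1683, -0.0084], [0.02, -0.0, -3.87]], 'yaw', np.float64(-109.3), 't', 9.0, 'F', [1.1, -0.3, 0.2])
```

View pics/side3.png

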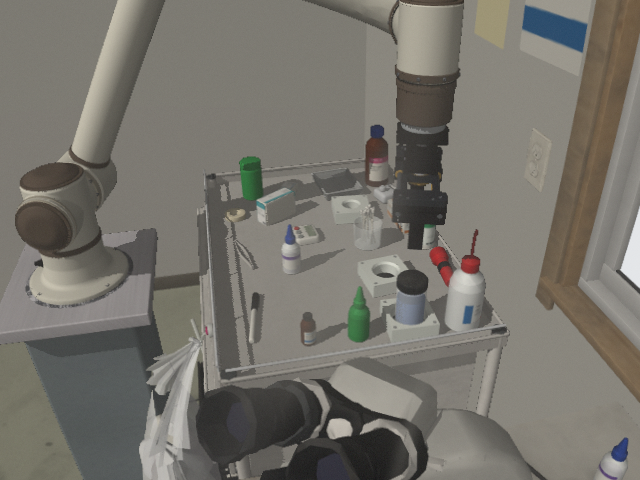

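The jar stands in the large well at (411,300). Next the oil bottle at (308,330).

```bash
python3 -m jog '[[[0.015,0.04,-0.01],[0,0,-1]],[[0.03,0.08,-0.01],[0,0,-2]],[[0.045,0.12,-0.01],[0,0,-3]],[[0.06,0.16,-0.01],[0,0,-3.87]],[[0.063,0.168,-0.01],[0,0,-3.87]],[[0.063,0.168,-0.01],[0,0,-3.87]],[[0.063,0.168,-0.01],[0,0,-3.87]],[[0.063,0.168,-0.01],[0,0,-3.87]],[[0.063,0.168,-0.01],[0,0,-3.87]],[[0.063,0.168,-0.01],[0,0,-3.87]]]' 0.055;python3 -c "
from h import *
print(delta(.427,-.3015,.024,-90))
im,d=r.capture('side');
for o in r.cut_out('oil_bottle','side')[:2]:
    P=world('side',d,o['region']);T=P[P[:,2]>.056];print(o['confidence'],o['uv'],T.mean(0).round(4),np.ptp(T,axis=0).round(3))
im,d=r.capture('top')
for o in r.cut_out('oil_bottle','top')[:2]:
    P=world('top',d,o['region']);T=P[P[:,2]>.056];print(o['confidence'],o['uv'],T.mean(0).round(4),np.ptp(T,axis=0).round(3))
"
```

```text
time_s: 9.93
tcp_pos: [0.4291, -0.3016, 0.1997]
ee_rot: [[0.001, -1.0, -0.0], [-1.0, -0.001, 0.0], [-0.0, 0.0, -1.0]]
wrist_force: [0.0, 0.0, -0.6]
gripper_width: 0.638
([[-0.0001, 0.0021, 0.1757], [0.0, 0.0, 0.01]], 'yaw', np.float64(-90.0), 't', 9.9333, 'F', [0.0, 0.0, -0.6])
0.63 [306.5, 331.3] [ 0.426  -0.305   0.0607] [0.015 0.016 0.008]
```

```bash
python3 -m jog '[[[0,0.002,0.03],[0,0,0]],[[0,0.002,0.06],[0,0,0]],[[0,0.002,0.085],[0,0,0]],[[0,0.002,0.11],[0,0,0]],[[0,0.002,0.13],[0,0,0]],[[0,0.002,0.148],[0,0,0]],[[0,0.002,0.162],[0,0,0]],[[0,0.002,0.17],[0,0,0]],[[0,0.002,0.175],[0,0,0]],[[0,0.002,0.175],[0,0,0]]]' && python3 -m jog '[[[0,0,0],[0,0,0]],[[0,0,0],[0,0,0]],[[0,0,0],[0,0,0]],[[0,0,0],[0,0,0]],[[0,0,0],[0,0,0]],[[0,0,0],[0,0,0]],[[0,0,0],[0,0,0]],[[0,0,0],[0,0,0]],[[0,0,0],[0,0,0]],[[0,0,0],[0,0,0]]]' 0.015
```

```text
time_s: 10.97
tcp_pos: [0.4257, -0.3015, 0.0243]
ee_rot: [[-0.0, -1.0, -0.002], [-1.0, 0.0, 0.0], [-0.0, 0.002, -1.0]]
wrist_force: [0.3, 0.0, -0.3]
gripper_width: 0.633
time_s: 11.8
tcp_pos: [0.4262, -0.3017, 0.0254]
ee_rot: [[0.0, -1.0, 0.001], [-1.0, -0.0, -0.0], [0.0, -0.001, -1.0]]
wrist_force: [-0.4, 1.0, 3.5]
gripper_width: 0.29
```

Gripped at 25 mm. Lift.

```bash
python3 -m jog '[[[0,0,-0.005],[0,0,0]],[[0,0,-0.015],[0,0,0]],[[0,0,-0.03],[0,0,0]],[[0,0,-0.05],[0,0,0]],[[0,0,-0.07],[0,0,0]],[[0,0,-0.09],[0,0,0]],[[0,0,-0.11],[0,0,0]],[[0,0,-0.125],[0,0,0]],[[0,0,-0.135],[0,0,0]],[[0,0,-0.14],[0,0,0]]]'; python3 -c "
from h import *
print(delta(.6035,.108,.165,-90))"
```

```text
time_s: 12.63
tcp_pos: [0.4265, -0.3018, 0.167]
ee_rot: [[-0.0, -1.0, 0.003], [-1.0, 0.0, -0.001], [0.001, -0.003, -1.0]]
wrist_force: [-0.5, 0.8, -0.9]
gripper_width: 0.29
([[-0.4098, -0.177, 0.002], [-0.03, -0.01, -0.0]], 'yaw', np.float64(-90.0), 't', 12.6333, 'F', [-0.5, 0.8, -0.9])
```

```bash
python3 -m jog '[[[-0.008,-0.003,0],[0,0,0]],[[-0.022,-0.009,0],[0,0,0]],[[-0.045,-0.019,0],[0,0,0]],[[-0.07,-0.03,0],[0,0,0]],[[-0.1,-0.043,0],[0,0,0]],[[-0.13,-0.056,0],[0,0,0]],[[-0.16,-0.069,0],[0,0,0]],[[-0.19,-0.082,0],[0,0,0]],[[-0.22,-0.095,0],[0,0,0]],[[-0.25,-0.108,0],[0,0,0]]]' && python3 -m jog '[[[-0.03,-0.013,0],[0,0,0]],[[-0.058,-0.025,0],[0,0,0]],[[-0.085,-0.037,0],[0,0,0]],[[-0.108,-0.047,0],[0,0,0]],[[-0.127,-0.055,0],[0,0,0]],[[-0.143,-0.062,0],[0,0,0]],[[-0.153,-0.066,0],[0,0,0]],[[-0.158,-0.068,0],[0,0,0]],[[-0.16,-0.069,0],[0,0,0]],[[-0.16,-0.069,0],[0,0,0]]]'
python3 - <<'E'
from h import *
from scipy.optimize import least_squares
print(delta(.6035,.108,.033,-90))
im,d=r.capture('side');cv2.imwrite('pics/side4.png',im)
for o in r.cut_out('oil_bottle','side')[:2]:
    P=world('side',d,o['region']);T=P[(P[:,2]>.142)&(P[:,2]<.19)][:,:2];print(o['confidence'],o['uv'],len(T))
    if len(T)>20:
        q=least_squares(lambda c:np.hypot(*(T-c).T)-.013,T.mean(0)+[0.003,.01],loss='soft_l1',f_scale=.002);print(q.x.round(4),np.abs(q.fun).mean().round(4))
o=r.cut_out('holder_small','side')
for o in o[:3]:
    P=world('side',d,o['region']);print(o['confidence'],o['uv'],np.median(P,0).round(3))
E
```

```text
time_s: 13.47
tcp_pos: [0.5335, -0.0495, 0.1637]
ee_rot: [[0.0, -1.0, -0.003], [-1.0, -0.0, -0.0], [0.0, 0.003, -1.0]]
wrist_force: [1.1, 0.3, -0.4]
gripper_width: 0.289
time_s: 14.3
tcp_pos: [0.6027, 0.1082, 0.1647]
ee_rot: [[-0.0, -1.0, -0.001], [-1.0, 0.0, -0.0], [0.0, 0.001, -1.0]]
wrist_force: [1.0, -0.4, -0.6]
gripper_width: 0.292
([[0.0001, -0.0009, 0.1317], [0.01, -0.0, -0.0]], 'yaw', np.float64(-90.0), 't', 14.3, 'F', [1.0, -0.4, -0.6])
0.61 [351.1, 158.6] 87
[0.6018 0.1074] 0.0015
0.64 [349.1, 208.5] [0.593 0.1   0.029]
```

View pics/side4.png

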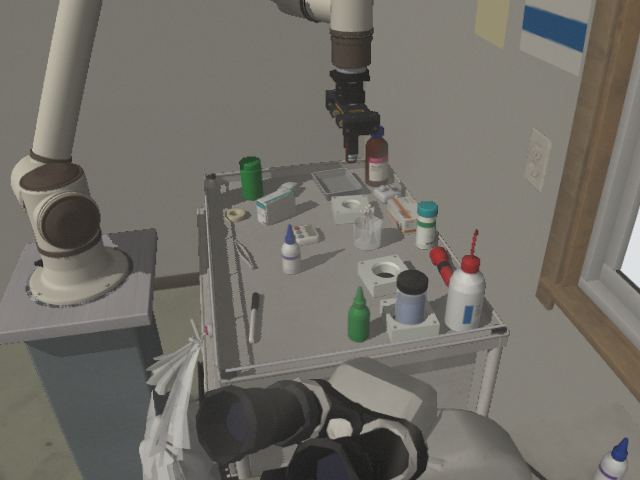

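```bash
python3 -m jog '[[[0,-0.001,0.02],[0,0,0]],[[0,-0.001,0.045],[0,0,0]],[[0,-0.001,0.07],[0,0,0]],[[0,-0.001,0.088],[0,0,0]],[[0,-0.001,0.1],[0,0,0]],[[0,-0.001,0.11],[0,0,0]],[[0,-0.001,0.118],[0,0,0]],[[0,-0.001,0.125],[0,0,0]],[[0,-0.001,0.131],[0,0,0]],[[0,-0.001,0.131],[0,0,0]]]'; python3 -c "
from h import *
print(delta(.6035,.108,.032,-90))"
```

```text
time_s: 15.28
tcp_pos: [0.6035, 0.1081, 0.0331]
ee_rot: [[-0.0, -1.0, -0.002], [-1.0, 0.0, -0.0], [0.0, 0.002, -1.0]]
wrist_force: [0.2, 1.3, -0.9]
gripper_width: 0.291
([[0.0001, -0.0, 0.0011], [0.02, -0.01, -0.01]], 'yaw', np.float64(-90.0), 't', 15.2833, 'F', [0.2, 1.3, -0.9])
```

```bash
python3 -m jog '[[[0,0,0.0015],[0,0,0]],[[0,0,0.0015],[0,0,0]],[[0,0,0.0015],[0,0,0]],[[0,0,0.0015],[0,0,0]],[[0,0,0.0015],[0,0,0]],[[0,0,0.0015],[0,0,0]],[[0,0,0.0015],[0,0,0]],[[0,0,0.0015],[0,0,0]],[[0,0,0.0015],[0,0,0]],[[0,0,0.0015],[0,0,0]]]' && python3 -m jog '[[[0,0,0],[0,0,0]],[[0,0,0],[0,0,0]],[[0,0,0],[0,0,0]],[[0,0,0],[0,0,0]],[[0,0,0],[0,0,0]],[[0,0,-0.005],[0,0,0]],[[0,0,-0.03],[0,0,0]],[[0,0,-0.06],[0,0,0]],[[0,0,-0.1],[0,0,0]],[[0,0,-0.14],[0,0,0]]]' 0.045;python3 -c "
from h import *
print(delta(.433,-.082,.2,-90))
for c in('side','top'): cv2.imwrite(f'pics/{c}5.png',r.capture(c)[0])"
```

```text
time_s: 16.12
tcp_pos: [0.604, 0.1084, 0.0326]
ee_rot: [[-0.0, -1.0, -0.0], [-1.0, 0.0, -0.0], [0.0, 0.0, -1.0]]
wrist_force: [-0.1, 0.3, -0.7]
gripper_width: 0.29
time_s: 16.95
tcp_pos: [0.6033, 0.1081, 0.1738]
ee_rot: [[-0.0, -1.0, -0.002], [-1.0, 0.0, -0.001], [0.001, 0.002, -1.0]]
wrist_force: [1.2, 0.2, -0.1]
gripper_width: 0.516
([[0.1901, 0.1704, -0.0257], [0.02, -0.01, -0.0]], 'yaw', np.float64(-90.0), 't', 16.95, 'F', [1.2, 0.2, -0.1])
```

View pics/side5.png

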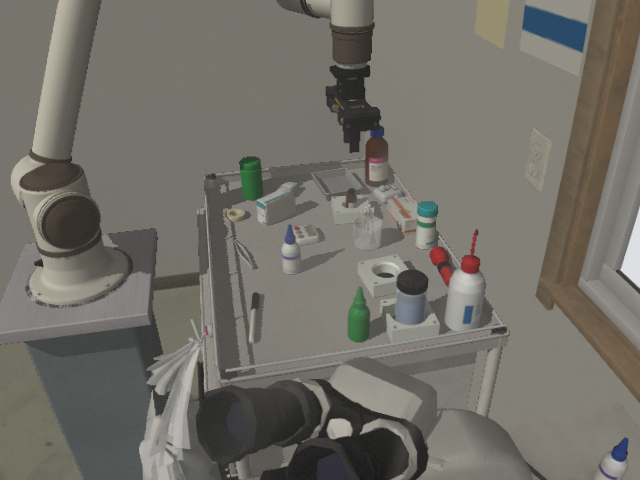

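The oil bottle is in the small well at (350,200). Next the dropper.

```bash
python3 -m jog '[[[0.025,0.022,-0.02],[0,0,0]],[[0.19,0.17,-0.026],[0,0,0]],[[0.19,0.17,-0.026],[0,0,0]],[[0.19,0.17,-0.026],[0,0,0]],[[0.19,0.17,-0.026],[0,0,0]],[[0.19,0.17,-0.026],[0,0,0]],[[0.19,0.17,-0.026],[0,0,0]],[[0.19,0.17,-0.026],[0,0,0]],[[0.19,0.17,-0.026],[0,0,0]],[[0.19,0.17,-0.026],[0,0,0]]]' 0.065; python3 -c "
from h import *
print(delta(.433,-.082,.042,-90))"
```

```text
time_s: 17.88
tcp_pos: [0.435, -0.0812, 0.1989]
ee_rot: [[0.0, -1.0, 0.001], [-1.0, -0.0, 0.0], [-0.0, -0.001, -1.0]]
wrist_force: [0.3, -0.6, -0.3]
gripper_width: 0.748
([[0.0008, 0.0022, 0.1569], [-0.02, 0.0, 0.0]], 'yaw', np.float64(-90.0), 't', 17.8833, 'F', [0.3, -0.6, -0.3])
```

```bash
python3 -m jog '[[[0.001,0.002,0.03],[0,0,0]],[[0.001,0.002,0.06],[0,0,0]],[[0.001,0.002,0.085],[0,0,0]],[[0.001,0.002,0.105],[0,0,0]],[[0.001,0.002,0.12],[0,0,0]],[[0.001,0.002,0.135],[0,0,0]],[[0.001,0.002,0.147],[0,0,0]],[[0.001,0.002,0.153],[0,0,0]],[[0.001,0.002,0.156],[0,0,0]],[[0.001,0.002,0.156],[0,0,0]]]' && python3 -m jog '[[[0,0,0],[0,0,0]],[[0,0,0],[0,0,0]],[[0,0,0],[0,0,0]],[[0,0,0],[0,0,0]],[[0,0,0],[0,0,0]],[[0,0,0],[0,0,0]],[[0,0,0],[0,0,0]],[[0,0,0],[0,0,0]],[[0,0,0],[0,0,0]],[[0,0,0],[0,0,0]]]' 0.025;  python3 -c "
from h import *
cv2.imwrite(f'pics/side6.png',cv2.resize(r.capture('side')[0][100:320,180:480],None,fx=2.5,fy=2.5))"
```

```text
time_s: 18.72
tcp_pos: [0.4324, -0.0821, 0.042]
ee_rot: [[0.001, -1.0, -0.001], [-1.0, -0.001, -0.0], [0.0, 0.001, -1.0]]
wrist_force: [0.2, -1.0, 0.2]
gripper_width: 0.749
time_s: 19.55
tcp_pos: [0.4324, -0.0826, 0.0428]
ee_rot: [[0.0, -1.0, 0.001], [-1.0, -0.0, -0.0], [0.0, -0.001, -1.0]]
wrist_force: [0.3, 0.7, 2.8]
gripper_width: 0.406
```

View pics/side6.png

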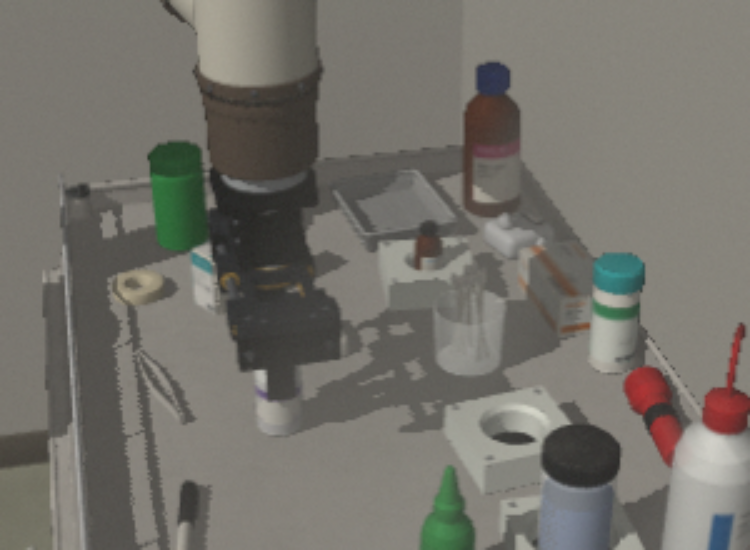

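The bottle is between the fingers and upright, at crop pixel (278,405). Lift.

```bash
python3 -m jog '[[[0,0,-0.004],[0,0,0]],[[0,0,-0.012],[0,0,0]],[[0,0,-0.025],[0,0,0]],[[0,0,-0.04],[0,0,0]],[[0,0,-0.055],[0,0,0]],[[0,0,-0.068],[0,0,0]],[[0,0,-0.078],[0,0,0]],[[0,0,-0.085],[0,0,0]],[[0,0,-0.09],[0,0,0]],[[0,0,-0.09],[0,0,0]]]'; python3 -c "
from h import *
print(delta(.6047,-.1639,.132,-90))"
```

```text
time_s: 20.43
tcp_pos: [0.4324, -0.0825, 0.1335]
ee_rot: [[0.0, -1.0, 0.002], [-1.0, -0.0, 0.0], [-0.0, -0.002, -1.0]]
wrist_force: [-0.2, 0.4, 0.2]
gripper_width: 0.406
([[0.0814, -0.1723, 0.0018], [-0.02, 0.0, 0.0]], 'yaw', np.float64(-90.0), 't', 20.4333, 'F', [-0.2, 0.4, 0.2])
```

```bash
python3 -m jog '[[[0.004,-0.008,0],[0,0,0]],[[0.012,-0.025,0],[0,0,0]],[[0.024,-0.05,0],[0,0,0]],[[0.037,-0.078,0],[0,0,0]],[[0.05,-0.106,0],[0,0,0]],[[0.062,-0.13,0],[0,0,0]],[[0.071,-0.15,0],[0,0,0]],[[0.078,-0.164,0],[0,0,0]],[[0.081,-0.172,0],[0,0,0]],[[0.081,-0.172,0],[0,0,0]]]'
python3 - <<'E'
from h import *
from scipy.optimize import least_squares
print(delta(.6047,-.1639,.05,-90))
im,d=r.capture('side');cv2.imwrite('pics/side7.png',im)
for o in r.cut_out('dropper_bottle','side')[:3]:
    P=world('side',d,o['region']);T=P[(P[:,2]>.092)&(P[:,2]<.14)&(P[:,0]>.56)][:,:2];print(o['confidence'],o['uv'],len(T))
    if len(T)>20:
        q=least_squares(lambda c:np.hypot(*(T-c).T)-.0185,T.mean(0)+[0.003,.01],loss='soft_l1',f_scale=.002);print(q.x.round(4),np.abs(q.fun).mean().round(4),P[:,2].min())
for o in r.cut_out('holder_medium','side')[:1]:
    P=world('side',d,o['region']);T=P[(P[:,2]>.024)&(P[:,2]<.036)]; print(cv2.minAreaRect((T[:,:2]*1000).astype(np.float32)))
E
```

```text
time_s: 21.27
tcp_pos: [0.605, -0.1644, 0.1307]
ee_rot: [[-0.001, -1.0, -0.002], [-1.0, 0.001, -0.0], [0.0, 0.002, -1.0]]
wrist_force: [-0.4, 0.7, 0.2]
gripper_width: 0.402
([[-0.0006, 0.0001, 0.0807], [0.02, -0.0, -0.01]], 'yaw', np.float64(-90.1), 't', 21.2667, 'F', [-0.4, 0.7, 0.2])
0.97 [383.5, 237.6] 359
[ 0.6038 -0.165 ] 0.0011 -0.0010416077212416033
0.87 [357.5, 318.7] 0
((603.703125, -166.34674072265625), (86.24143981933594, 89.22291564941406), 6.622426986694336)
```

View pics/side7.png

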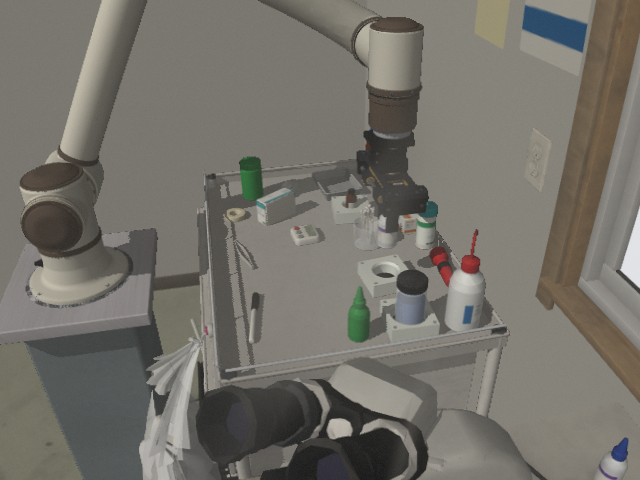

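Aligned within 1.5 mm. Lowering it in.

```bash
python3 -m jog '[[[0,0,0.012],[0,0,0]],[[0,0,0.026],[0,0,0]],[[0,0,0.038],[0,0,0]],[[0,0,0.048],[0,0,0]],[[0,0,0.057],[0,0,0]],[[0,0,0.065],[0,0,0]],[[0,0,0.072],[0,0,0]],[[0,0,0.078],[0,0,0]],[[0,0,0.081],[0,0,0]],[[0,0,0.081],[0,0,0]]]'; python3 -c "
from h import *
print(delta(.6047,-.1639,.049,-90))"
```

```text
time_s: 22.25
tcp_pos: [0.6036, -0.1636, 0.0508]
ee_rot: [[-0.0, -1.0, -0.001], [-1.0, 0.0, 0.0], [-0.0, 0.001, -1.0]]
wrist_force: [-0.3, -0.0, -1.2]
gripper_width: 0.406
([[0.0003, -0.0011, 0.0018], [0.01, 0.0, -0.0]], 'yaw', np.float64(-90.0), 't', 22.25, 'F', [-0.3, -0.0, -1.2])
```

```bash
python3 -m jog '[[[0,0,0.002],[0,0,0]],[[0,0,0.002],[0,0,0]],[[0,0,0.002],[0,0,0]],[[0,0,0.002],[0,0,0]],[[0,0,0.002],[0,0,0]],[[0,0,0.002],[0,0,0]],[[0,0,0.002],[0,0,0]],[[0,0,0.002],[0,0,0]],[[0,0,0.002],[0,0,0]],[[0,0,0.002],[0,0,0]]]' && python3 -m jog '[[[0,0,0],[0,0,0]],[[0,0,0],[0,0,0]],[[0,0,0],[0,0,0]],[[0,0,0],[0,0,0]],[[0,0,0],[0,0,0]],[[0,0,-0.005],[0,0,0]],[[0,0,-0.03],[0,0,0]],[[0,0,-0.06],[0,0,0]],[[0,0,-0.1],[0,0,0]],[[0,0,-0.14],[0,0,0]]]' 0.06;python3 -c "
from h import *
print(delta(.4735,.2532,.2,58))
for c in('side','top'): cv2.imwrite(f'pics/{c}8.png',r.capture(c)[0])"
```

```text
time_s: 23.08
tcp_pos: [0.604, -0.1636, 0.0496]
ee_rot: [[-0.0, -1.0, -0.0], [-1.0, 0.0, -0.0], [0.0, 0.0, -1.0]]
wrist_force: [0.2, 0.1, -0.5]
gripper_width: 0.402
time_s: 23.92
tcp_pos: [0.6033, -0.1636, 0.1908]
ee_rot: [[-0.0, -1.0, -0.002], [-1.0, 0.0, -0.0], [0.0, 0.002, -1.0]]
wrist_force: [1.2, -0.3, 0.7]
gripper_width: 0.69
([[-0.4168, 0.1298, -0.009], [0.02, -0.01, 6.4]], 'yaw', np.float64(-90.0), 't', 23.9167, 'F', [1.2, -0.3, 0.7])
```

View pics/side8.png

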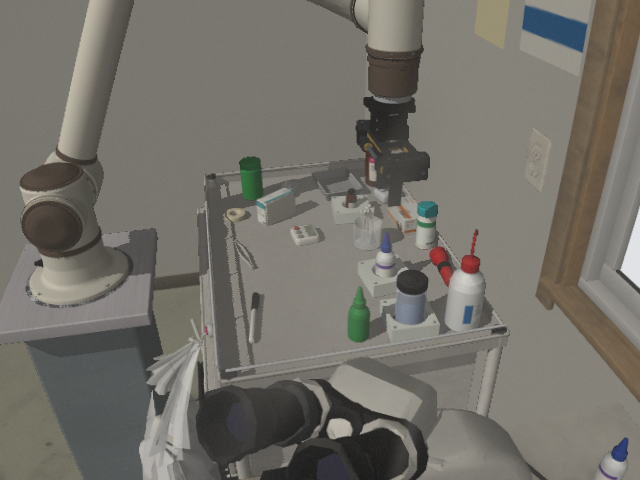

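The dropper is in the medium well at (386,265). Now the cover box: approach above it with the jaws along its long side.

```bash
python3 -m jog '[[[-0.03,0.01,-0.009],[0,0,1]],[[-0.07,0.02,-0.009],[0,0,2]],[[-0.11,0.034,-0.009],[0,0,3]],[[-0.15,0.047,-0.009],[0,0,4]],[[-0.19,0.059,-0.009],[0,0,5]],[[-0.23,0.072,-0.009],[0,0,6]],[[-0.27,0.084,-0.009],[0,0,6.3]],[[-0.31,0.096,-0.009],[0,0,6.3]],[[-0.35,0.109,-0.009],[0,0,6.3]],[[-0.39,0.121,-0.009],[0,0,6.3]]]' 0.068; python3 -c "
from h import *
print(delta(.4735,.2532,.12,58.5))
im,d=r.capture('side');cv2.imwrite('pics/side9.png',im)
for o in r.cut_out('cover_box','side')[:2]: print(o['confidence'],o['uv'])"
```

```text
time_s: 24.85
tcp_pos: [0.4826, 0.226, 0.1992]
ee_rot: [[-0.522, -0.853, 0.001], [-0.853, 0.522, 0.001], [-0.001, -0.0, -1.0]]
wrist_force: [0.5, 0.5, -0.2]
gripper_width: 0.783
([[-0.0183, 0.022, 0.0792], [-0.0, 0.01, 0.0]], 'yaw', np.float64(-121.5), 't', 24.85, 'F', [0.5, 0.5, -0.2])
```

View pics/side9.png

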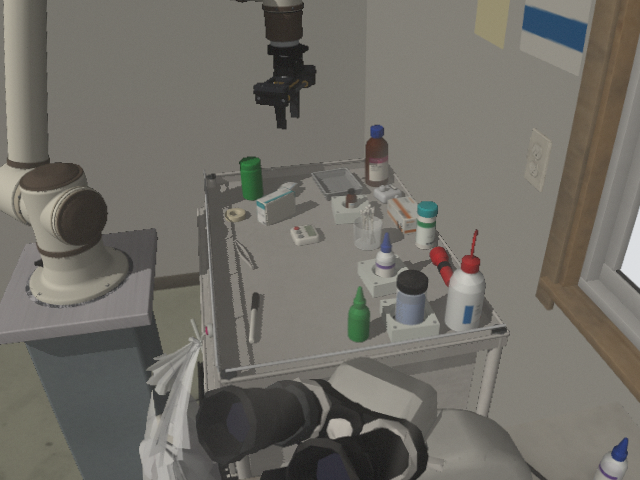

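```bash
python3 -m jog '[[[-0.018,0.022,0.02],[0,0,0]],[[-0.018,0.022,0.05],[0,0,0]],[[-0.018,0.022,0.08],[0,0,0]],[[-0.018,0.022,0.08],[0,0,0]],[[-0.018,0.022,0.08],[0,0,0]],[[-0.018,0.022,0.08],[0,0,0]],[[-0.018,0.022,0.08],[0,0,0]],[[-0.018,0.022,0.08],[0,0,0]],[[-0.018,0.022,0.08],[0,0,0]],[[-0.018,0.022,0.08],[0,0,0]]]'
python3 - <<'E'
from h import *
print(delta(.4735,.2532,.005,58.5))
a=cv2.imread('pics/top0.png')
for yaw,col in((58,(0,0,255)),):
    u=np.array([np.cos(np.radians(yaw)),np.sin(np.radians(yaw))]);v=np.array([-u[1],u[0]])
    Q=[np.r_[np.array([.4726,.2515])+s*u*.026+t*v*.018,.023] for s,t in((1,1),(1,-1),(-1,-1),(-1,1))]
    q=proj('top',np.array(Q))-[150,250]
    b=cv2.resize(a[250:300,150:200],None,fx=10,fy=10,interpolation=3)
    cv2.polylines(b,[((q+.5)*10).astype(int)],1,col,1)
cv2.imwrite('pics/cover.png',b)
E
```

```text
time_s: 25.78
tcp_pos: [0.4748, 0.2512, 0.1196]
ee_rot: [[-0.523, -0.852, 0.001], [-0.852, 0.523, 0.001], [-0.002, -0.001, -1.0]]
wrist_force: [0.0, 0.1, 0.0]
gripper_width: 0.783
([[-0.0008, 0.0022, 0.1146], [-0.01, 0.02, -0.0]], 'yaw', np.float64(-121.5), 't', 25.7833, 'F', [0.0, 0.1, 0.0])
```

View pics/cover.png

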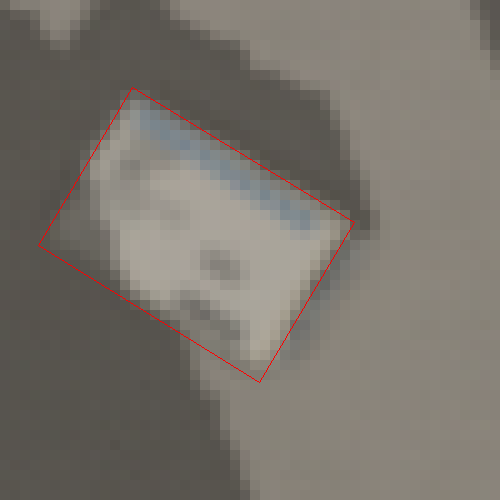

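The outline at 58° fits the carton's edges. Descending to grip.

```bash
python3 -m jog '[[[-0.001,0.002,0.02],[0,0,0]],[[-0.001,0.002,0.04],[0,0,0]],[[-0.001,0.002,0.058],[0,0,0]],[[-0.001,0.002,0.074],[0,0,0]],[[-0.001,0.002,0.088],[0,0,0]],[[-0.001,0.002,0.098],[0,0,0]],[[-0.001,0.002,0.106],[0,0,0]],[[-0.001,0.002,0.111],[0,0,0]],[[-0.001,0.002,0.114],[0,0,0]],[[-0.001,0.002,0.115],[0,0,0]]]' && python3 -m jog '[[[0,0,0],[0,0,0]],[[0,0,0],[0,0,0]],[[0,0,0],[0,0,0]],[[0,0,0],[0,0,0]],[[0,0,0],[0,0,0]],[[0,0,0],[0,0,0]],[[0,0,0],[0,0,0]],[[0,0,0],[0,0,0]],[[0,0,0],[0,0,0]],[[0,0,0],[0,0,0]]]' 0.04;  python3 -c "
from h import *
cv2.imwrite(f'pics/side10.png',cv2.resize(r.capture('side')[0][60:280,180:480],None,fx=2.5,fy=2.5))"
```

```text
time_s: 26.62
tcp_pos: [0.4733, 0.2531, 0.0035]
ee_rot: [[-0.522, -0.853, 0.0], [-0.853, 0.522, 0.0], [-0.0, -0.0, -1.0]]
wrist_force: [-0.7, -0.5, -0.1]
gripper_width: 0.781
time_s: 27.45
tcp_pos: [0.4733, 0.2531, 0.004]
ee_rot: [[-0.522, -0.853, 0.001], [-0.853, 0.522, 0.0], [-0.001, -0.0, -1.0]]
wrist_force: [-1.7, -0.5, 6.1]
gripper_width: 0.578
```

View pics/side10.png

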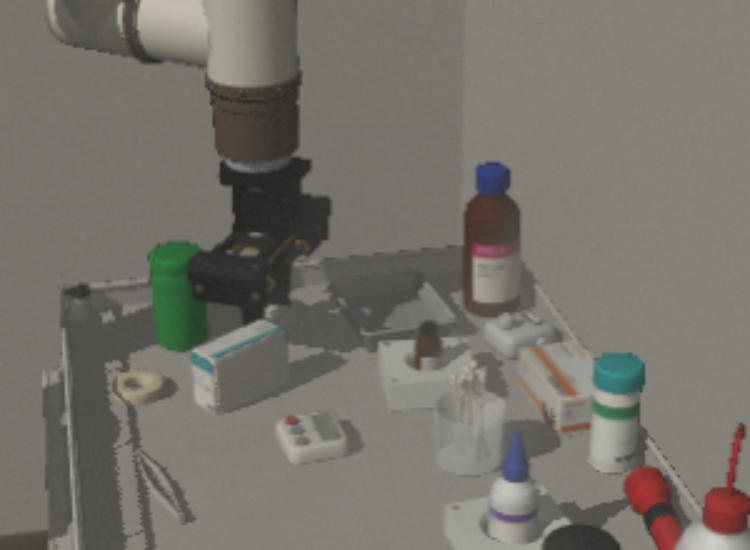

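```bash
python3 -m jog '[[[0,0,-0.005],[0,0,0]],[[0,0,-0.015],[0,0,0]],[[0,0,-0.03],[0,0,0]],[[0,0,-0.05],[0,0,0]],[[0,0,-0.07],[0,0,0]],[[0,0,-0.085],[0,0,0]],[[0,0,-0.095],[0,0,0]],[[0,0,-0.1],[0,0,0]],[[0,0,-0.1],[0,0,0]],[[0,0,-0.1],[0,0,0]]]'
python3 - <<'E'
from h import *
print(delta(.62,.255,.104,96))
out=[]
for cam,f,(u0,v0),c in(('top','pics/top0.png',(125,165),(.602,.2549)),('side','pics/side9.png',(300,150),(.6015,.252))):
    a=cv2.imread(f)
    b=cv2.resize(a[v0:v0+80,u0:u0+90],None,fx=8,fy=8,interpolation=3)
    for yaw,sx,sy,z,col in((6,83,112,3,(0,0,255)),(6,93,122,22,(0,255,0)),(6,103,132,22,(255,0,0))):
        t=np.radians(yaw);e=np.array([np.cos(t),np.sin(t)]);n=np.array([-e[1],e[0]])
        Q=np.array([np.r_[np.array(c)+s*e*sx/2e3+k*n*sy/2e3,z/1e3] for s,k in((1,1),(1,-1),(-1,-1),(-1,1))])
        cv2.polylines(b,[((proj(cam,Q)-[u0,v0]+.5)*8).astype(int)],1,col,1)
    cv2.imwrite(f'pics/tray_{cam}.png',b)
E
```

```text
time_s: 28.33
tcp_pos: [0.4727, 0.2527, 0.1031]
ee_rot: [[-0.523, -0.852, -0.001], [-0.852, 0.523, -0.0], [0.001, 0.001, -1.0]]
wrist_force: [0.3, 0.2, -1.1]
gripper_width: 0.577
([[-0.079, -0.1243, -0.001], [0.01, -0.01, -7.5]], 'yaw', np.float64(-121.5), 't', 28.3333, 'F', [0.3, 0.2, -1.1])
```

View pics/tray_top.png

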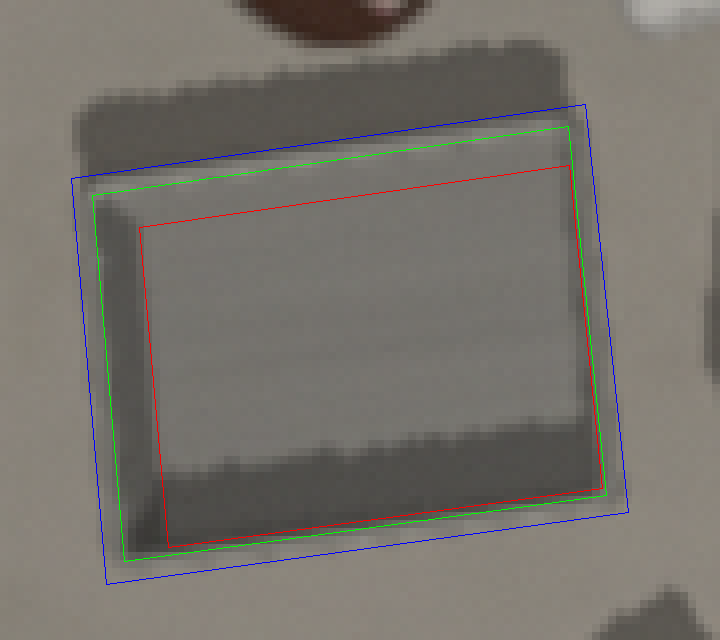

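View pics/tray_side.png

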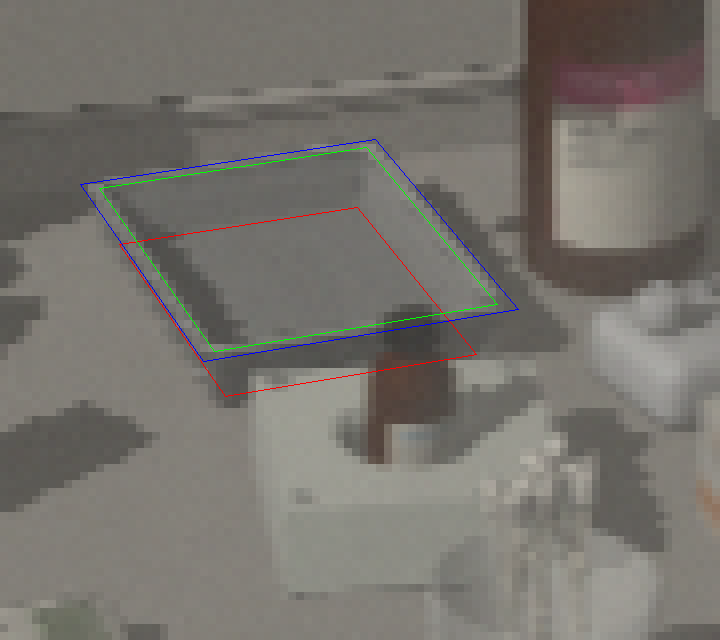

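Run:
```python
from h import *
d={c:np.load(f"d_{c}.npy") for c in("top","side")}
m=np.ones((480,640),bool)
for c in d:
  P=world(c,d[c],m);P=P[(P[:,1]<.36)&(P[:,1]>.18)&(P[:,0]>.63)&(P[:,0]<.77)&(P[:,2]>.02)]
  for z in(.02,.05,.07,.09,.11,.13,.15): 
    Q=P[(P[:,2]>z)&(P[:,2]<z+.02)]; 
    if len(Q): print(c,z,len(Q),Q.min(0).round(3),Q.max(0).round(3))
```

```text
top 0.02 948 [0.63 0.18 0.02] [0.76 0.36 0.04]
top 0.05 118 [0.68  0.231 0.05 ] [0.726 0.274 0.07 ]
top 0.07 118 [0.678 0.231 0.07 ] [0.728 0.28  0.09 ]
top 0.09 228 [0.678 0.232 0.09 ] [0.737 0.291 0.11 ]
top 0.11 376 [0.68  0.235 0.11 ] [0.734 0.286 0.129]
top 0.13 87 [0.69  0.244 0.131] [0.722 0.273 0.15 ]
top 0.15 288 [0.69  0.244 0.15 ] [0.724 0.277 0.16 ]
side 0.02 400 [0.631 0.18  0.02 ] [0.757 0.359 0.04 ]
side 0.05 164 [0.677 0.228 0.05 ] [0.734 0.263 0.07 ]
side 0.07 165 [0.678 0.224 0.07 ] [0.733 0.262 0.09 ]
side 0.09 182 [0.678 0.225 0.09 ] [0.735 0.267 0.11 ]
side 0.11 180 [0.681 0.228 0.11 ] [0.732 0.269 0.13 ]
side 0.13 98 [0.689 0.237 0.13 ] [0.725 0.261 0.15 ]
side 0.15 64 [0.689 0.236 0.151] [0.72  0.278 0.156]
```

```bash
python3 -m jog '[[[-0.004,-0.006,0],[0,0,-0.4]],[[-0.013,-0.021,0],[0,0,-1.3]],[[-0.026,-0.041,0],[0,0,-2.5]],[[-0.04,-0.063,0],[0,0,-3.8]],[[-0.053,-0.084,0],[0,0,-5]],[[-0.065,-0.102,0],[0,0,-6.1]],[[-0.073,-0.116,0],[0,0,-7]],[[-0.079,-0.124,0],[0,0,-7.5]],[[-0.08,-0.126,0],[0,0,-7.5]],[[-0.08,-0.126,0],[0,0,-7.5]]]'
python3 - <<'E'
from h import *
print(delta(.6219,.2556,.008,96))
im,d=r.capture('side')
b=im[90:220,260:420]
for o in r.cut_out('cover_box','side')[:2]:
    P=world('side',d,o['region']);print(o['confidence'],o['uv'],np.median(P,0).round(3),P.min(0).round(3),P.max(0).round(3))
# overlay predicted held box
s=r.sense();R=np.array(s['ee_rot']);p=np.array(s['tcp_pos'])
b=cv2.resize(im[110:200,300:400],None,fx=7,fy=7,interpolation=3)
for zz in(-.004,-.004+.023-.0):
    pass
for h,col in((0.0,(0,0,255)),(.023,(0,255,0))):
    Q=np.array([p+R@np.array([a*.026,c*.018,0])+[0,0,h-.004] for a,c in((1,1),(1,-1),(-1,-1),(-1,1))])
    cv2.polylines(b,[((proj('side',Q)-[300,110]+.5)*7).astype(int)],1,col,1)
cv2.imwrite('pics/cov2.png',b)
E
```

```text
time_s: 29.17
tcp_pos: [0.622, 0.2547, 0.1015]
ee_rot: [[0.102, -0.995, -0.003], [-0.995, -0.102, -0.002], [0.001, 0.003, -1.0]]
wrist_force: [-0.1, 0.2, -0.3]
gripper_width: 0.579
([[-0.001, -0.0003, 0.0935], [0.03, -0.01, -0.03]], 'yaw', np.float64(-84.1), 't', 29.1667, 'F', [-0.1, 0.2, -0.3])
```

View pics/cov2.png

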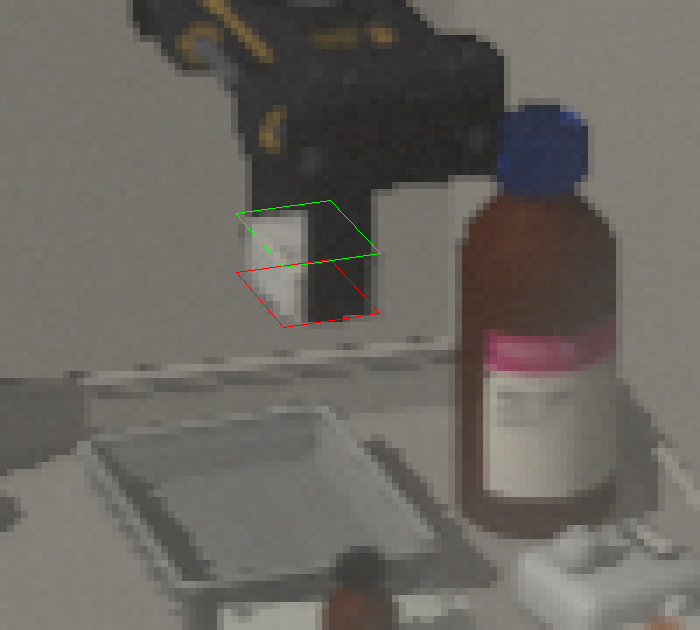

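```bash
python3 -m jog '[[[-0.001,0,0.015],[0,0,0]],[[-0.001,0,0.033],[0,0,0]],[[-0.001,0,0.05],[0,0,0]],[[-0.001,0,0.062],[0,0,0]],[[-0.001,0,0.072],[0,0,0]],[[-0.001,0,0.08],[0,0,0]],[[-0.001,0,0.086],[0,0,0]],[[-0.001,0,0.09],[0,0,0]],[[-0.001,0,0.0925],[0,0,0]],[[-0.001,0,0.0925],[0,0,0]]]'; python3 -c "
from h import *
print(delta(.6219,.2556,.007,96))"
```

```text
time_s: 30.1
tcp_pos: [0.6223, 0.2563, 0.0109]
ee_rot: [[0.104, -0.995, -0.0], [-0.995, -0.104, -0.0], [0.0, 0.0, -1.0]]
wrist_force: [0.6, 0.0, -0.0]
gripper_width: 0.581
([[0.0007, 0.0004, 0.0039], [0.0, -0.0, -0.0]], 'yaw', np.float64(-84.0), 't', 30.1, 'F', [0.6, 0.0, -0.0])
```

```bash
python3 -m jog '[[[0,0.0005,0.001],[0,0,0]],[[0,0.0005,0.002],[0,0,0]],[[0,0.0005,0.003],[0,0,0]],[[0,0.0005,0.0033],[0,0,0]],[[0,0.0005,0.0033],[0,0,0]],[[0,0.0005,0.0033],[0,0,0]],[[0,0.0005,0.0033],[0,0,0]],[[0,0.0005,0.0033],[0,0,0]],[[0,0.0005,0.0033],[0,0,0]],[[0,0.0005,0.0033],[0,0,0]]]';python3 -m jog '[[[0,0,0],[0,0,0]],[[0,0,0],[0,0,0]],[[0,0,0],[0,0,0]],[[0,0,0],[0,0,0]],[[0,0,0],[0,0,0]],[[0,0,-0.005],[0,0,0]],[[0,0,-0.03],[0,0,0]],[[0,0,-0.06],[0,0,0]],[[0,0,-0.1],[0,0,0]],[[0,0,-0.14],[0,0,0]]]' 0.062
python3 - <<'E'
from h import *
im,d=r.capture('side'); cv2.imwrite('pics/cov3.png',cv2.resize(im[100:250,200:420],None,fx=3.5,fy=3.5,interpolation=3))
print(delta(.431,.1373,.19,121.6))
E
```

```text
time_s: 30.93
tcp_pos: [0.6218, 0.2563, 0.0078]
ee_rot: [[0.104, -0.995, -0.0], [-0.995, -0.104, 0.0], [-0.0, 0.0, -1.0]]
wrist_force: [0.2, -0.4, -1.1]
gripper_width: 0.578
time_s: 31.77
tcp_pos: [0.6212, 0.2558, 0.1489]
ee_rot: [[0.105, -0.995, -0.002], [-0.995, -0.105, -0.001], [0.001, 0.002, -1.0]]
wrist_force: [0.1, 0.7, 0.7]
gripper_width: 0.715
([[0.0991, 0.2066, -0.0337], [-0.2, 0.01, -5.1]], 'yaw', np.float64(-83.9), 't', 31.8167, 'F', [2.4, 0.2, 8.2])
```

View pics/cov3.png

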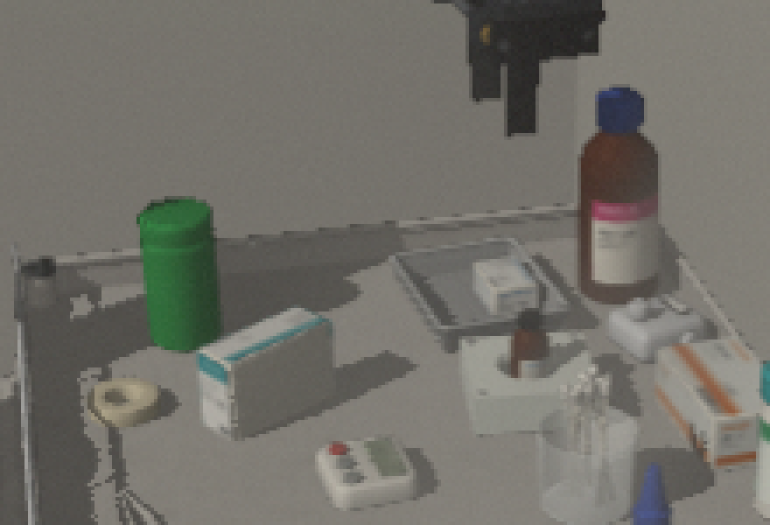

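The cover box lies flat in the far half of the tray, at crop pixel (505,283). Now the slide box.

```bash
python3 -m jog '[[[0.015,0.03,0],[0,0,-0.8]],[[0.032,0.067,0],[0,0,-1.8]],[[0.049,0.103,0],[0,0,-2.8]],[[0.066,0.138,0],[0,0,-3.8]],[[0.083,0.173,0],[0,0,-4.8]],[[0.099,0.206,0],[0,0,-5.1]],[[0.099,0.207,0],[0,0,-5.1]],[[0.099,0.207,0],[0,0,-5.1]],[[0.099,0.207,0],[0,0,-5.1]],[[0.099,0.207,0],[0,0,-5.1]]]' 0.065
python3 - <<'E'
from h import *
print(delta(.431,.1373,.034,121.6))
im,d=r.capture('top'); b=im[150:340,120:340]; cv2.imwrite('pics/top11.png',cv2.resize(b,None,fx=3.5,fy=3.5,interpolation=3))
for o in r.cut_out('slide_box','side')[:1]: print(o['confidence'],o['uv'])
E
```

```text
time_s: 32.65
tcp_pos: [0.4276, 0.1371, 0.1482]
ee_rot: [[0.523, -0.853, 0.002], [-0.853, -0.523, 0.001], [0.0, -0.002, -1.0]]
wrist_force: [-0.2, 0.5, -0.5]
gripper_width: 0.749
([[0.0016, -0.0028, 0.1143], [-0.02, -0.0, -0.02]], 'yaw', np.float64(-58.5), 't', 32.65, 'F', [-0.2, 0.5, -0.5])
0.95 [274.4, 208.9]
```

View pics/top11.png

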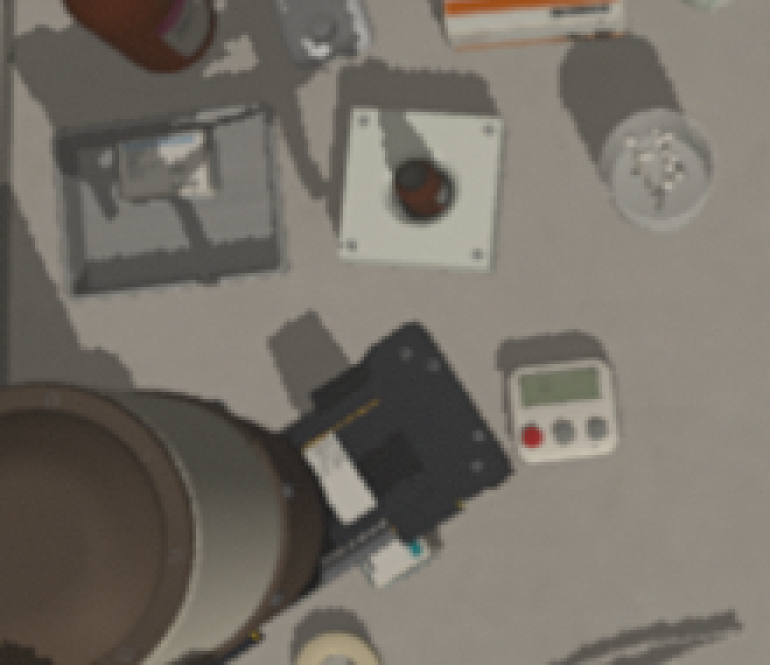

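```bash
python3 -m jog '[[[0.002,-0.003,0.02],[0,0,0]],[[0.002,-0.003,0.04],[0,0,0]],[[0.002,-0.003,0.058],[0,0,0]],[[0.002,-0.003,0.074],[0,0,0]],[[0.002,-0.003,0.088],[0,0,0]],[[0.002,-0.003,0.098],[0,0,0]],[[0.002,-0.003,0.106],[0,0,0]],[[0.002,-0.003,0.111],[0,0,0]],[[0.002,-0.003,0.114],[0,0,0]],[[0.002,-0.003,0.114],[0,0,0]]]' && python3 -m jog '[[[0,0,0],[0,0,0]],[[0,0,0],[0,0,0]],[[0,0,0],[0,0,0]],[[0,0,0],[0,0,0]],[[0,0,0],[0,0,0]],[[0,0,0],[0,0,0]],[[0,0,0],[0,0,0]],[[0,0,0],[0,0,0]],[[0,0,0],[0,0,0]],[[0,0,0],[0,0,0]]]' 0.025 && python3 -m jog '[[[0,0,-0.004],[0,0,0]],[[0,0,-0.012],[0,0,0]],[[0,0,-0.024],[0,0,0]],[[0,0,-0.04],[0,0,0]],[[0,0,-0.056],[0,0,0]],[[0,0,-0.07],[0,0,0]],[[0,0,-0.082],[0,0,0]],[[0,0,-0.088],[0,0,0]],[[0,0,-0.09],[0,0,0]],[[0,0,-0.09],[0,0,0]]]'
python3 - <<'E'
from h import *
print(delta(.5811,.2514,.123,6))
im,d=r.capture('side'); b=im[80:280,180:440]; cv2.imwrite('pics/side12.png',cv2.resize(b,None,fx=3,fy=3,interpolation=3))
E
```

```text
time_s: 33.58
tcp_pos: [0.4299, 0.1361, 0.0333]
ee_rot: [[0.522, -0.853, -0.001], [-0.853, -0.522, -0.001], [0.0, 0.001, -1.0]]
wrist_force: [0.7, -0.3, 0.1]
gripper_width: 0.748
time_s: 34.42
tcp_pos: [0.4299, 0.1362, 0.034]
ee_rot: [[0.523, -0.853, 0.0], [-0.853, -0.523, 0.0], [-0.0, -0.0, -1.0]]
wrist_force: [-1.7, 0.8, 4.5]
gripper_width: 0.403
time_s: 35.25
tcp_pos: [0.4297, 0.136, 0.124]
ee_rot: [[0.522, -0.853, 0.0], [-0.853, -0.522, 0.0], [-0.0, -0.0, -1.0]]
wrist_force: [-0.9, 0.7, -1.9]
gripper_width: 0.402
([[-0.0194, -0.1894, 0.001], [-0.01, -0.0, -12.9]], 'yaw', np.float64(-58.5), 't', 35.25, 'F', [-0.9, 0.7, -1.9])
```

View pics/side12.png

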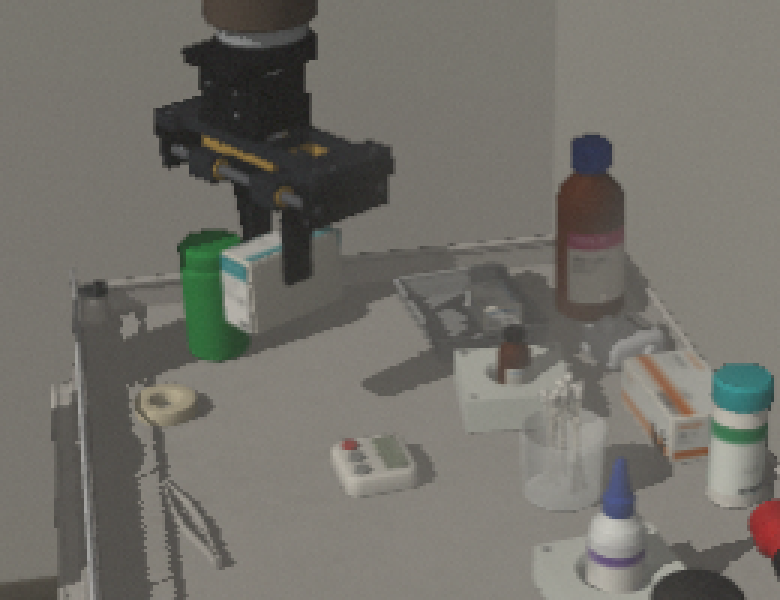

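Gripped and level. With the jaws across the tray, the gripper body may come close to the brown bottle, so I'll measure the body's extent from depth.

Run:
```python
from h import *
s=r.sense();R=np.array(s['ee_rot']);p=np.array(s['tcp_pos'])
for c in('side','top'):
    im,d=r.capture(c); P=world(c,d,np.ones((480,640),bool))
    L=(P-p)@R; L=L[(np.abs(L[:,0])<.15)&(np.abs(L[:,1])<.12)&(L[:,2]<-.03)&(L[:,2]>-.25)]
    for z in np.arange(-.25,-.03,.02):
        Q=L[(L[:,2]>=z)&(L[:,2]<z+.02)]
        if len(Q)>5: print(c,round(z,2),len(Q),'x',np.percentile(Q[:,0],[1,99]).round(3),'y',np.percentile(Q[:,1],[1,99]).round(3))
```

```text
side -0.25 383 x [-0.016  0.044] y [-0.023  0.044]
side -0.23 378 x [-0.017  0.042] y [-0.026  0.043]
side -0.21 294 x [-0.014  0.042] y [-0.024  0.043]
side -0.19 402 x [-0.047  0.039] y [-0.028  0.04 ]
side -0.17 243 x [-0.046  0.021] y [-0.032  0.04 ]
side -0.15 322 x [-0.05  0.02] y [-0.021  0.026]
side -0.13 760 x [-0.091  0.097] y [-0.03   0.038]
side -0.11 731 x [-0.088  0.097] y [-0.032  0.04 ]
side -0.09 632 x [-0.083  0.09 ] y [-0.033  0.041]
side -0.07 80 x [-0.046  0.055] y [-0.002  0.029]
side -0.05 153 x [-0.031  0.034] y [-0.009  0.014]
top -0.25 44 x [0.018 0.04 ] y [-0.004  0.034]
top -0.23 170 x [0.004 0.039] y [-0.019  0.04 ]
top -0.21 97 x [0.001 0.039] y [-0.02  0.04]
top -0.19 91 x [-0.047  0.036] y [-0.013  0.036]
top -0.17 18 x [-0.045  0.016] y [0.032 0.038]
top -0.13 1435 x [-0.09   0.094] y [-0.036  0.037]
top -0.11 880 x [-0.074  0.094] y [-0.037  0.038]
top -0.09 217 x [-0.08   0.077] y [-0.033  0.038]
```

The body reaches ±95 mm along the jaws, 70 mm above the fingertips. The bottle's near side is at x = 0.677–0.68. I'll set the carton down and regrip it 7 mm higher, so that the body stays at the bottle's shoulder. The carton then goes near the tray's near wall.

```bash
python3 -m jog '[[[0,0,0.012],[0,0,0]],[[0,0,0.027],[0,0,0]],[[0,0,0.042],[0,0,0]],[[0,0,0.056],[0,0,0]],[[0,0,0.068],[0,0,0]],[[0,0,0.077],[0,0,0]],[[0,0,0.083],[0,0,0]],[[0,0,0.087],[0,0,0]],[[0,0,0.0895],[0,0,0]],[[0,0,0.0895],[0,0,0]]]' && python3 -m jog '[[[0,0,0],[0,0,0]],[[0,0,0],[0,0,0]],[[0,0,0],[0,0,0]],[[0,0,-0.002],[0,0,0]],[[0,0,-0.005],[0,0,0]],[[0,0,-0.007],[0,0,0]],[[0,0,-0.007],[0,0,0]],[[0,0,-0.007],[0,0,0]],[[0,0,-0.007],[0,0,0]],[[0,0,-0.007],[0,0,0]]]' 0.055 && python3 -m jog '[[[0,0,0],[0,0,0]],[[0,0,0],[0,0,0]],[[0,0,0],[0,0,0]],[[0,0,0],[0,0,0]],[[0,0,0],[0,0,0]],[[0,0,0],[0,0,0]],[[0,0,0],[0,0,0]],[[0,0,0],[0,0,0]],[[0,0,0],[0,0,0]],[[0,0,0],[0,0,0]]]' 0.025 && python3 -m jog '[[[0,0,-0.004],[0,0,0]],[[0,0,-0.012],[0,0,0]],[[0,0,-0.026],[0,0,0]],[[0,0,-0.044],[0,0,0]],[[0,0,-0.062],[0,0,0]],[[0,0,-0.08],[0,0,0]],[[0,0,-0.095],[0,0,0]],[[0,0,-0.105],[0,0,0]],[[0,0,-0.11],[0,0,0]],[[0,0,-0.11],[0,0,0]]]'
python3 - <<'E'
from h import *
print(delta(.5798,.2512,.15,6))
E
```

```text
time_s: 36.23
tcp_pos: [0.43, 0.1362, 0.0344]
ee_rot: [[0.523, -0.852, 0.0], [-0.852, -0.523, -0.0], [0.0, 0.0, -1.0]]
wrist_force: [-0.2, -0.3, -1.9]
gripper_width: 0.399
time_s: 37.07
tcp_pos: [0.4298, 0.136, 0.0412]
ee_rot: [[0.522, -0.853, -0.0], [-0.853, -0.522, -0.0], [0.0, 0.0, -1.0]]
wrist_force: [-0.5, -0.9, 0.3]
gripper_width: 0.633
time_s: 37.9
tcp_pos: [0.4298, 0.1361, 0.0412]
ee_rot: [[0.522, -0.853, -0.0], [-0.853, -0.522, -0.0], [-0.0, 0.0, -1.0]]
wrist_force: [1.0, 0.7, -2.0]
gripper_width: 0.402
time_s: 38.73
tcp_pos: [0.4303, 0.1364, 0.1527]
ee_rot: [[0.522, -0.853, 0.002], [-0.853, -0.522, 0.002], [-0.0, -0.003, -1.0]]
wrist_force: [0.0, 0.7, -1.9]
gripper_width: 0.402
([[-0.0198, -0.1875, 0.0033], [-0.03, -0.02, -12.9]], 'yaw', np.float64(-58.5), 't', 38.7333, 'F', [0.0, 0.7, -1.9])
```

```bash
python3 -m jog '[[[-0.001,-0.006,0],[0,0,-0.4]],[[-0.002,-0.019,0],[0,0,-1.3]],[[-0.004,-0.035,0],[0,0,-2.4]],[[-0.006,-0.053,0],[0,0,-3.6]],[[-0.008,-0.071,0],[0,0,-4.8]],[[-0.01,-0.088,0],[0,0,-6]],[[-0.011,-0.106,0],[0,0,-7.2]],[[-0.013,-0.124,0],[0,0,-8.4]],[[-0.015,-0.141,0],[0,0,-9.6]],[[-0.017,-0.158,0],[0,0,-10.8]]]'
python3 - <<'E'
from h import *
print(delta(.5798,.2512,.15,6),r.sense()['joints'])
E
```

```text
time_s: 39.57
tcp_pos: [0.5556, 0.2332, 0.1497]
ee_rot: [[0.997, -0.074, -0.003], [-0.074, -0.997, -0.001], [-0.003, 0.002, -1.0]]
wrist_force: [0.2, 0.8, -1.1]
gripper_width: 0.4
([[0.0228, -0.0197, -0.0004], [0.02, 0.03, -2.04]], 'yaw', np.float64(-4.2), 't', 39.5667, 'F', [0.2, 0.8, -1.1]) [ 3.81343293e+01  2.33550647e+01 -8.55962985e+00 -3.05545487e-02
 -5.82564013e+01  1.37657067e+02]
```

```bash
python3 -m jog '[[[0.008,-0.007,0],[0,0,-0.8]],[[0.015,-0.013,0],[0,0,-1.5]],[[0.02,-0.018,0],[0,0,-1.9]],[[0.023,-0.02,0],[0,0,-2.04]],[[0.023,-0.02,0],[0,0,-2.04]],[[0.023,-0.02,0],[0,0,-2.04]],[[0.023,-0.02,0],[0,0,-2.04]],[[0.023,-0.02,0],[0,0,-2.04]],[[0.023,-0.02,0],[0,0,-2.04]],[[0.023,-0.02,0],[0,0,-2.04]]]'
python3 - <<'E'
from h import *
print(delta(.5798,.2512,.0455,6))
s=r.sense();R=np.array(s['ee_rot']);p=np.array(s['tcp_pos'])
im,d=r.capture('side'); u0,v0=270,80
b=cv2.resize(im[v0:v0+130,u0:u0+150],None,fx=5,fy=5,interpolation=3)
for h,col in((0.0,(0,0,255)),(.059,(0,255,0))):
    Q=np.array([p+R@np.array([a*.018,c*.044,0])+[0,0,h-.0412] for a,c in((1,1),(1,-1),(-1,-1),(-1,1))])
    cv2.polylines(b,[((proj('side',Q)-[u0,v0]+.5)*5).astype(int)],1,col,1)
cv2.imwrite('pics/sl1.png',b)
for o in r.cut_out('slide_box','side')[:1]:
    P=world('side',d,o['region']);L=(P-p)@R;print(o['confidence'],o['uv'],np.percentile(L,[2,98],axis=0).round(3))
im,d=r.capture('top'); cv2.imwrite('pics/sl1t.png',cv2.resize(im[120:300,100:300],None,fx=3,fy=3,interpolation=3))
E
```

```text
time_s: 40.4
tcp_pos: [0.58, 0.2511, 0.1515]
ee_rot: [[0.995, 0.099, 0.0], [0.099, -0.995, 0.0], [0.0, -0.0, -1.0]]
wrist_force: [-0.1, 0.6, -1.3]
gripper_width: 0.403
([[-0.0002, -0.0001, 0.106], [-0.0, -0.0, -0.06]], 'yaw', np.float64(5.7), 't', 40.4, 'F', [-0.1, 0.6, -1.3])
0.65 [326.6, 139.0] [[-0.019 -0.042 -0.02 ]
 [ 0.017  0.045  0.039]]
```

View pics/sl1.png

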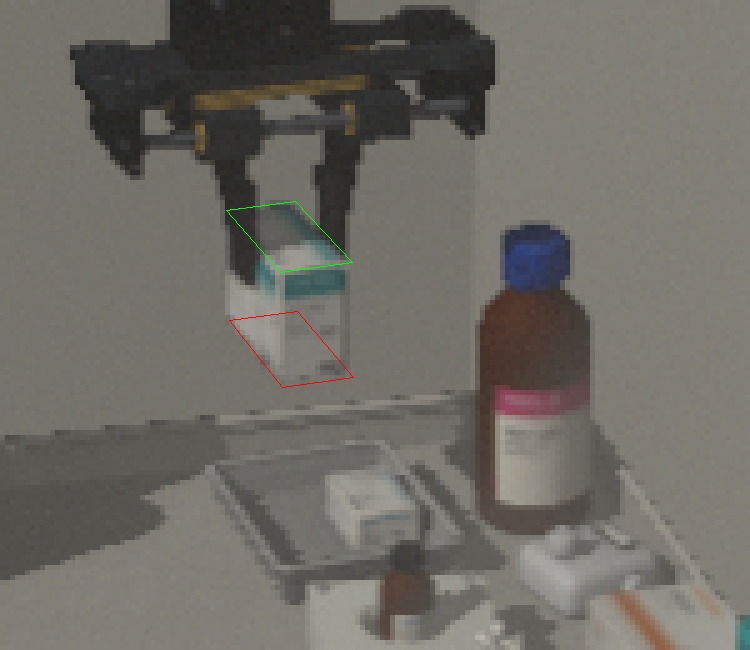

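View pics/sl1t.png

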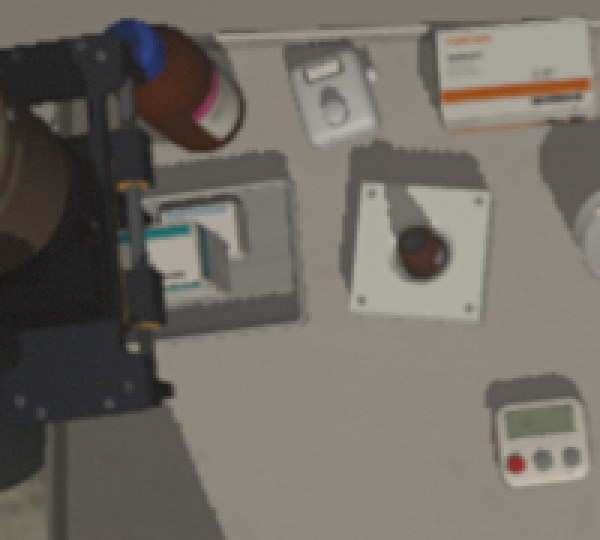

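Run:
```python
from h import *
im,d=r.capture('side')
P=world('side',d,np.ones((480,640),bool)); t=np.radians(6); e=np.array([np.cos(t),np.sin(t)]);n=np.array([-e[1],e[0]])
q=P[:,:2]-[.6015,.2525]; X=q@e;Y=q@n
k=(abs(X)<.045)&(abs(Y)<.058)&(P[:,2]>.0225)&(P[:,2]<.032)&(X>-.01)
print(k.sum(),np.percentile(X[k],[2,98]).round(4),np.percentile(Y[k],[2,98]).round(4),P[k,2].mean())
```

```text
135 [0.0044 0.0442] [-0.0288  0.0552] 0.025545041238254792
```

The gap to the cover box is sufficient (its inner edge is at about +4 mm). Descending in two steps.

```bash
python3 -m jog '[[[0,0,0.01],[0,0,0]],[[0,0,0.022],[0,0,0]],[[0,0,0.034],[0,0,0]],[[0,0,0.045],[0,0,0]],[[0,0,0.055],[0,0,0]],[[0,0,0.063],[0,0,0]],[[0,0,0.07],[0,0,0]],[[0,0,0.075],[0,0,0]],[[0,0,0.078],[0,0,0]],[[0,0,0.078],[0,0,0]]]'
python3 - <<'E'
from h import *
print(delta(.5798,.2512,.0455,6))
im,d=r.capture('side'); u0,v0=270,80
cv2.imwrite('pics/sl2.png',cv2.resize(im[v0:v0+130,u0:u0+150],None,fx=5,fy=5,interpolation=3))
E
```

```text
time_s: 41.43
tcp_pos: [0.58, 0.2511, 0.0726]
ee_rot: [[0.995, 0.099, -0.001], [0.099, -0.995, -0.001], [-0.001, 0.0, -1.0]]
wrist_force: [0.2, 0.3, -1.9]
gripper_width: 0.402
([[-0.0001, -0.0002, 0.0271], [0.01, 0.01, -0.06]], 'yaw', np.float64(5.7), 't', 41.4333, 'F', [0.2, 0.3, -1.9])
```

View pics/sl2.png

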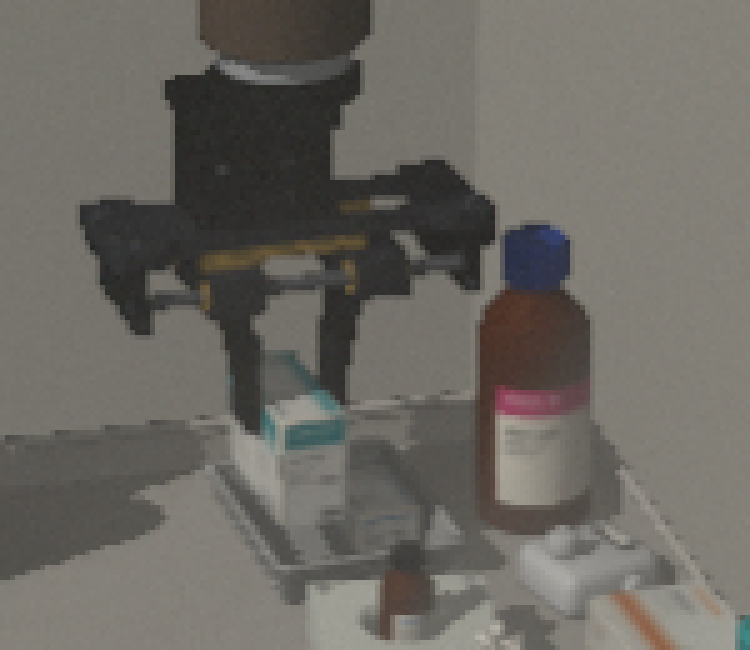

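The body's far end at (490,270) is beside the bottle without touching it. The carton is above the near half, clear of the cover box.

```bash
python3 -m jog '[[[0,0,0.003],[0,0,0]],[[0,0,0.006],[0,0,0]],[[0,0,0.009],[0,0,0]],[[0,0,0.012],[0,0,0]],[[0,0,0.015],[0,0,0]],[[0,0,0.018],[0,0,0]],[[0,0,0.021],[0,0,0]],[[0,0,0.023],[0,0,0]],[[0,0,0.025],[0,0,0]],[[0,0,0.026],[0,0,0]]]'
python3 - <<'E'
from h import *
print(delta(.5798,.2512,.0445,6))
im,d=r.capture('side'); u0,v0=270,80
cv2.imwrite('pics/sl3.png',cv2.resize(im[v0:v0+130,u0:u0+150],None,fx=5,fy=5,interpolation=3))
E
```

```text
time_s: 42.32
tcp_pos: [0.5801, 0.2512, 0.0469]
ee_rot: [[0.995, 0.099, -0.0], [0.099, -0.995, -0.0], [-0.0, 0.0, -1.0]]
wrist_force: [0.2, 0.2, -3.0]
gripper_width: 0.405
([[-0.0003, -0.0001, 0.0024], [0.0, 0.0, -0.06]], 'yaw', np.float64(5.7), 't', 42.3167, 'F', [0.2, 0.2, -3.0])
```

View pics/sl3.png

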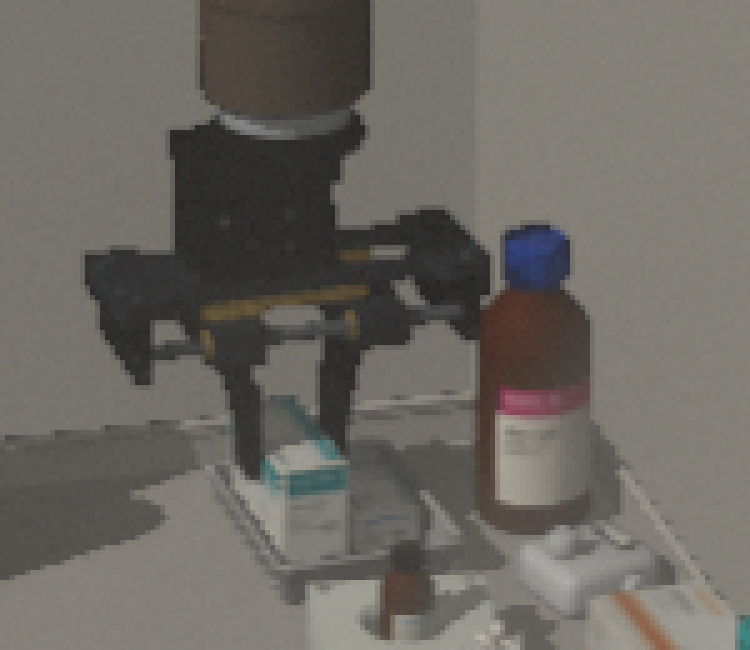

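```bash
python3 -m jog '[[[0,0,0.0005],[0,0,0]],[[0,0,0.001],[0,0,0]],[[0,0,0.0015],[0,0,0]],[[0,0,0.002],[0,0,0]],[[0,0,0.002],[0,0,0]],[[0,0,0.002],[0,0,0]],[[0,0,0.002],[0,0,0]],[[0,0,0.002],[0,0,0]],[[0,0,0.002],[0,0,0]],[[0,0,0.002],[0,0,0]]]'
```

```text
time_s: 43.2
tcp_pos: [0.5802, 0.2512, 0.0453]
ee_rot: [[0.995, 0.099, 0.0], [0.099, -0.995, -0.0], [0.0, 0.0, -1.0]]
wrist_force: [-0.1, -0.9, -1.9]
gripper_width: 0.4
```

```bash
python3 -m jog '[[[0,0,0.0005],[0,0,0]],[[0,0,0.001],[0,0,0]],[[0,0,0.001],[0,0,0]],[[0,0,0.001],[0,0,0]],[[0,0,0.001],[0,0,0]],[[0,0,0.001],[0,0,0]],[[0,0,0.001],[0,0,0]],[[0,0,0.001],[0,0,0]],[[0,0,0.001],[0,0,0]],[[0,0,0.001],[0,0,0]]]' && python3 -m jog '[[[0,0,0],[0,0,0]],[[0,0,0],[0,0,0]],[[0,0,0],[0,0,0]],[[0,0,0],[0,0,0]],[[0,0,0],[0,0,0]],[[0,0,0],[0,0,0]],[[0,0,-0.01],[0,0,0]],[[0,0,-0.04],[0,0,0]],[[0,0,-0.08],[0,0,0]],[[0,0,-0.12],[0,0,0]]]' 0.05; python3 -m jog '[[[-0.03,0,-0.02],[0,0,0]],[[-0.06,0,-0.04],[0,0,0]],[[-0.1,0.03,-0.05],[0,0,0]],[[-0.1,0.07,-0.05],[0,0,0]],[[-0.1,0.1,-0.05],[0,0,0]],[[-0.1,0.14,-0.05],[0,0,0]],[[-0.1,0.15,-0.05],[0,0,0]],[[-0.1,0.15,-0.05],[0,0,0]],[[-0.1,0.15,-0.05],[0,0,0]],[[-0.1,0.15,-0.05],[0,0,0]]]'
python3 - <<'E'
from h import *
for c in('side','top'): cv2.imwrite(f'pics/{c}20.png',r.capture(c)[0])
E
```

```text
time_s: 44.03
tcp_pos: [0.5802, 0.2512, 0.0443]
ee_rot: [[0.995, 0.099, 0.0], [0.099, -0.995, 0.0], [0.0, -0.0, -1.0]]
wrist_force: [-0.1, -0.5, -1.5]
gripper_width: 0.404
time_s: 44.87
tcp_pos: [0.5797, 0.2507, 0.1655]
ee_rot: [[0.995, 0.099, -0.002], [0.099, -0.995, -0.002], [-0.002, 0.001, -1.0]]
wrist_force: [1.6, 0.5, 1.1]
gripper_width: 0.573
time_s: 45.7
tcp_pos: [0.4958, 0.0927, 0.2146]
ee_rot: [[0.995, 0.1, 0.001], [0.1, -0.995, 0.0], [0.001, -0.0, -1.0]]
wrist_force: [-0.4, -0.2, -0.8]
gripper_width: 0.573
```

View pics/side20.png

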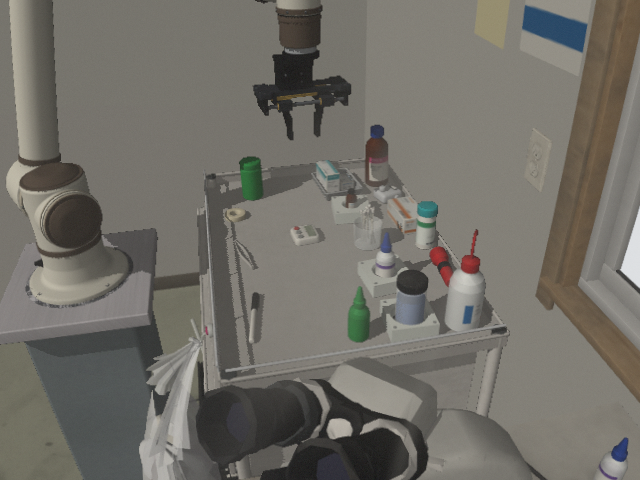

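View pics/top20.png

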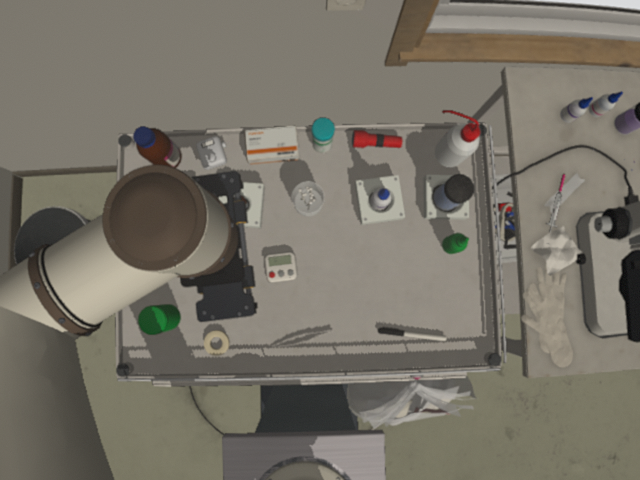

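The arm hides the tray from above, so I'll move it aside.

```bash
python3 -m jog '[[[-0.03,0.03,0],[0,0,0]],[[-0.06,0.06,0],[0,0,0]],[[-0.07,0.1,0],[0,0,0]],[[-0.07,0.14,0],[0,0,0]],[[-0.07,0.18,0],[0,0,0]],[[-0.07,0.22,0],[0,0,0]],[[-0.07,0.26,0],[0,0,0]],[[-0.07,0.28,0],[0,0,0]],[[-0.07,0.28,0],[0,0,0]],[[-0.07,0.28,0],[0,0,0]]]'
python3 - <<'E'
from h import *
from scipy.optimize import least_squares
D={}
for c in('side','top'):
    im,d=r.capture(c);D[c]=d; cv2.imwrite(f'pics/{c}21.png',im)
    for n in('stain_jar','dropper_bottle','oil_bottle','slide_box','cover_box','swab_pot'):
        for o in r.cut_out(n,c)[:2]:
            P=world(c,d,o['region'])
            if len(P)<5: continue
            zt=np.percentile(P[:,2],97);T=P[P[:,2]>zt-.006]
            print(c,n,round(o['confidence'],2),np.round(o['uv']),'ztop',zt.round(3),'zmin',P[:,2].min().round(3),'topc',((T.min(0)+T.max(0))/2)[:2].round(4),np.round(cv2.minAreaRect((T[:,:2]*1000).astype(np.float32))[1],0))
t=np.radians(6); e=np.array([np.cos(t),np.sin(t)]);n=np.array([-e[1],e[0]])
for c,ce in(('top',(.602,.2549)),('side',(.6015,.252))):
    P=world(c,D[c],np.ones((480,640),bool)); q=P[:,:2]-ce;X=q@e;Y=q@n
    for nm,lo,hi in(('slide',.052,.075),('cover',.0235,.034)):
        k=(abs(X)<.046)&(abs(Y)<.06)&(P[:,2]>lo)&(P[:,2]<hi)&((X>-.001) if nm=='cover' else True)
        if k.sum()>10:
            A=np.c_[X[k],Y[k],np.ones(k.sum())];pl=np.linalg.lstsq(A,P[k,2],rcond=None)[0]
            print(c,nm,k.sum(),'X',np.percentile(X[k],[2,98]).round(4),'Y',np.percentile(Y[k],[2,98]).round(4),'z',np.median(P[k,2]).round(4),'slope',pl[:2].round(3))
cv2.imwrite('pics/f1.png',cv2.resize(cv2.imread('pics/side21.png')[130:290,280:480],None,fx=3.8,fy=3.8,interpolation=3))
cv2.imwrite('pics/f2.png',cv2.resize(cv2.imread('pics/top21.png')[120:350,110:500],None,fx=2,fy=2,interpolation=3))
print(r.sense()['time_s'])
E
```

```text
time_s: 46.63
tcp_pos: [0.4508, -0.1501, 0.2099]
ee_rot: [[0.999, 0.052, 0.006], [0.053, -0.997, -0.06], [0.003, 0.06, -0.998]]
wrist_force: [-0.1, 1.2, 0.3]
gripper_width: 0.577
side stain_jar 0.8 [411. 298.] ztop 0.106 zmin -0.002 topc [ 0.6062 -0.3029] [50. 50.]
side stain_jar 0.56 [250. 181.] ztop 0.1 zmin -0.0 topc [0.3852 0.0438] [ 46. 463.]
side dropper_bottle 0.85 [359. 320.] ztop 0.098 zmin 0.0 topc [ 0.5127 -0.3085] [ 9. 10.]
side dropper_bottle 0.67 [386. 261.] ztop 0.105 zmin -0.001 topc [ 0.6029 -0.1652] [9. 9.]
side oil_bottle 0.65 [350. 200.] ztop 0.069 zmin 0.009 topc [0.6029 0.1066] [13. 14.]
side slide_box 0.74 [333. 183.] ztop 0.064 zmin 0.003 topc [0.5425 0.0688] [469.  35.]
side cover_box 0.54 [346. 181.] ztop 0.027 zmin 0.005 topc [0.6206 0.1976] [170.  31.]
side swab_pot 0.86 [364. 229.] ztop 0.088 zmin -0.002 topc [ 0.6031 -0.0246] [36. 20.]
top stain_jar 0.94 [157. 317.] ztop 0.102 zmin -0.002 topc [0.3867 0.2603] [52. 50.]
top stain_jar 0.62 [456. 192.] ztop 0.108 zmin -0.002 topc [ 0.608  -0.2975] [52. 52.]
top dropper_bottle 0.73 [382. 197.] ztop 0.113 zmin 0.026 topc [ 0.604  -0.1603] [6. 6.]
top slide_box 0.91 [166. 216.] ztop 0.065 zmin 0.002 topc [0.5799 0.2562] [35. 90.]
top cover_box 0.62 [169. 198.] ztop 0.03 zmin 0.002 topc [0.6171 0.2504] [46. 65.]
top swab_pot 0.93 [309. 201.] ztop 0.091 zmin -0.002 topc [ 0.6058 -0.0197] [34. 21.]
top slide 868 X [-0.04  -0.007] Y [-0.041   0.0475] z 0.0621 slope [0.055 0.005]
top cover 437 X [0.0035 0.0378] Y [-0.0262  0.0262] z 0.0263 slope [-0.004 -0.005]
side slide 186 X [-0.0396 -0.0058] Y [-0.0433  0.0366] z 0.0614 slope [0.023 0.047]
side cover 103 X [0.0063 0.0457] Y [-0.0433  0.0371] z 0.0254 slope [-0.027  0.001]
47.3333
```

View pics/f1.png

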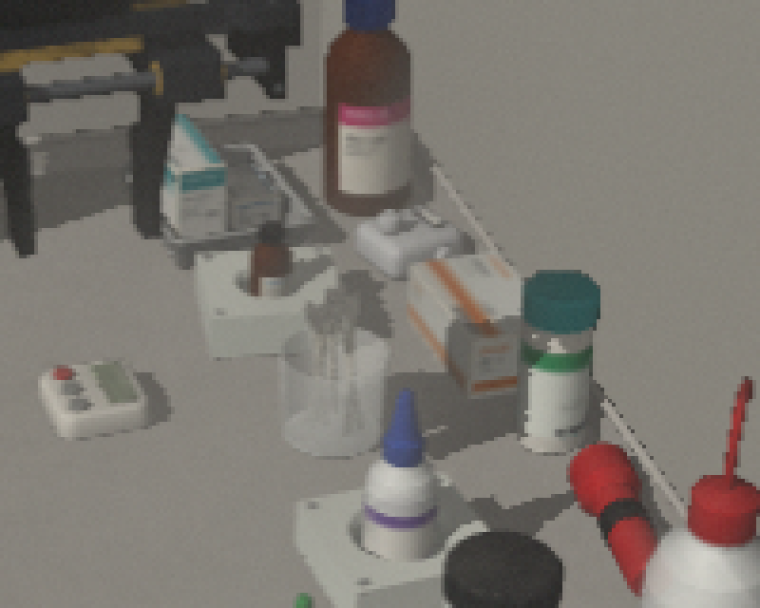

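View pics/f2.png

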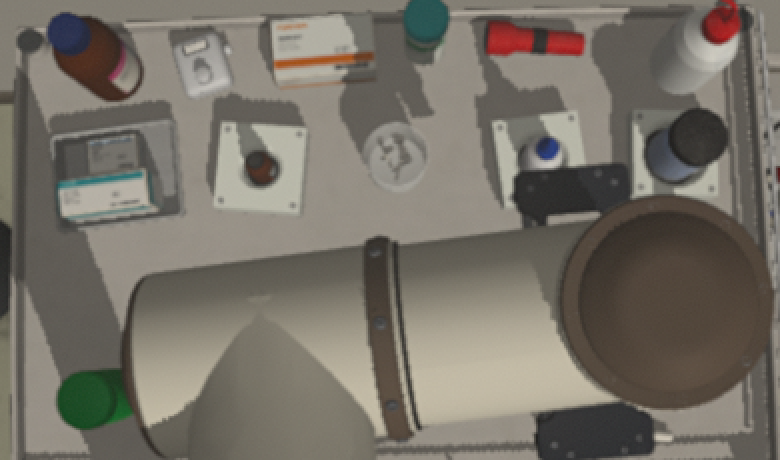

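Run:
```python
from h import *
s=r.sense();print(np.round(s['joints'],1),np.round(s['joint_velocities'],1))
t=np.radians(6); e=np.array([np.cos(t),np.sin(t)]);n=np.array([-e[1],e[0]])
im,d=r.capture('top')
P=world('top',d,np.ones((480,640),bool)); q=P[:,:2]-(.602,.2549);X=q@e;Y=q@n
for lo in np.arange(-.042,0,.005):
    k=(X>lo)&(X<lo+.005)&(abs(Y)<.038)&(P[:,2]>.045); print(lo.round(3),k.sum(),np.median(P[k,2]).round(4) if k.any() else '')
for lo in np.arange(-.045,.045,.015):
    k=(Y>lo)&(Y<lo+.015)&(X<-.012)&(X>-.035)&(P[:,2]>.045); print('Y',lo.round(3),k.sum(),np.median(P[k,2]).round(4) if k.any() else '')
```

```text
[  3.5   7.2 -23.4   4.  -59.3 177.4] [-0.   0.1  0.1  0.  -0.   0. ]
-0.042 129 0.0588
-0.037 102 0.0621
-0.032 103 0.0626
-0.027 106 0.0622
-0.022 98 0.0626
-0.017 108 0.0625
-0.012 95 0.0627
-0.007 13 0.0623
-0.002 0 
Y -0.045 99 0.0611
Y -0.03 99 0.0623
Y -0.015 93 0.0624
Y 0.0 94 0.0625
Y 0.015 94 0.0624
Y 0.03 86 0.0627
```

Both boxes are flat: the top of the slide box is even at 62 mm to within about 1 mm. The last joint stands at its range end, so I'll back it off and rise before handing in.

```bash
python3 -m jog '[[[0,0,-0.01],[0,0,1]],[[0,0,-0.02],[0,0,2]],[[0,0,-0.03],[0,0,3]],[[0,0,-0.04],[0,0,4]],[[0,0,-0.05],[0,0,5]],[[0,0,-0.05],[0,0,6]],[[0,0,-0.05],[0,0,7]],[[0,0,-0.05],[0,0,8]],[[0,0,-0.05],[0,0,8]],[[0,0,-0.05],[0,0,8]]]'
python3 - <<'E'
from h import *
s=r.sense();print(np.round(s['joints'],1),np.round(s['wrist_force'],1),s['time_s'])
im,d=r.capture('side');cv2.imwrite('pics/side22.png',im)
E
```

```text
time_s: 48.22
tcp_pos: [0.4502, -0.1477, 0.2602]
ee_rot: [[0.799, -0.601, 0.006], [-0.6, -0.798, -0.06], [0.041, 0.044, -0.998]]
wrist_force: [-0.1, 0.3, -1.1]
gripper_width: 0.574
[  3.9   4.8 -18.6   3.8 -66.6 137.7] [-0.1  0.3 -1.1] 48.2167
```

View pics/side22.png

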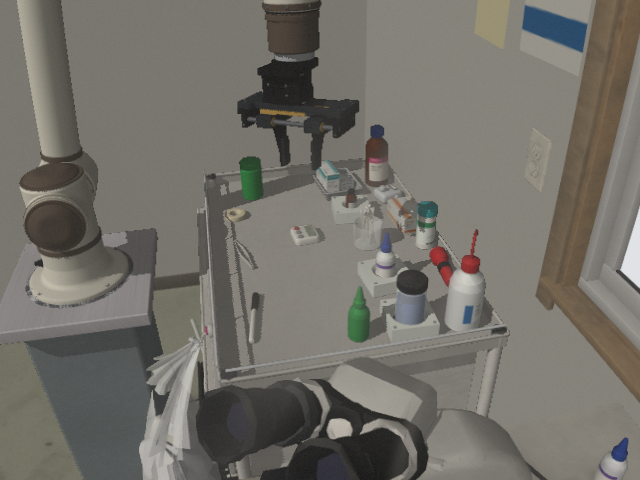

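Everything is in place: jar at (411,300), dropper at (386,262), oil bottle at (350,200), both boxes at (335,180). The swab pot stands at (368,230), and the arm is clear of everything.

```bash
python3 -c "
from station import r
print(r.finish_job())"
```

```text
the job is handed in; nothing more can be done
None
```

I set up the staining station and handed it in at about 48 s of the 128 s allowed. The hand-in gives no verdict.

- **Bottles:** the stain jar, dropper bottle and oil bottle each stand in the matching well. In the last pictures they stood upright. Their tops measured 106–108, 105–113 and 69 mm, against 105, 113 and 68 mm expected for a bottle on the well floor. They were about 1–4 mm off the well axis.
- **Boxes:** both lie in the tray, the cover box in the far half and the slide box in the near half, about 7–10 mm apart. Their tops measured 62 and 26 mm, which matches lying flat on the floor.
- **Bystanders:** the swab pot reads within 1 mm of where it started. I did not reach for the green look-alikes, and they appear where they were.

**Checks that disagreed:**
- The two cameras differ by about 3 mm in y, so I aimed at the average of the two.
- A first plane fit gave the slide box a 3° slope. Edge pixels caused this: profiles across the top face were even to about 1 mm.
- On the last retreat, joint 6 ran to the end of its range (177.4° of 177.46°) and the tool tilted about 3°. It read inside the range, and I backed it off before handing in.
- The gripper body passed a few millimetres from the brown bottle while I placed the slide box. The picture and the force readings showed no contact.

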